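# Turn a drying relief tile over on its stand and lock it with the stop

### The arm

A 6-joint arm with a two-finger parallel gripper is mounted at the origin on the work surface. World frame = base frame: x ahead of the robot, y to its left, z up, the work surface at z = 0. Lengths are in mm, angles in rad, forces in N, time in s.
With the tool pointing down it reaches from about 350 to 775 mm from the base axis. Payload 7.3 kg.
Tool frame: the origin (TCP) lies on the centre line of the jaws, within the pads' length; the fingertips stand 22 mm ahead of it and the grasp point (between the pads) lies 3 mm ahead of it; x points along the fingers, z is the direction in which the jaws open and shut, and the axes are right-handed (so a half turn about x gives the same grasp; the last joint's range is limited). The gripper opens to 92 mm and grips with 3 to 60 N. Pads are 19 mm wide; open, the fingers measure 130 mm over their backs; the gripper's body (75 mm by 190 mm) begins 47 mm behind the grasp point.
Start: joints at [-1.449, 0.342, 1.524, -0, 1.275, -0.146], TCP at [138.942, -506.298, 248.741] pointing down, gripper open.
Joint ranges: [-2.53, 2.53], [-0.77, 2.02], [0.04, 2.7], [-1, 4.14], [0.28, 2.66], [-3.11, 3.11]. Speed limits (rad/s): [2.57, 2.57, 3.14, 3.14, 3.14, 3.14].

### API

Orientations are given as [roll, pitch, yaw] about the fixed x, y, z axes, in that order (R = Rz(yaw) Ry(pitch) Rx(roll)).
In Python, from plant import readout, imaging, bot gives the robot as it stands.
- The arm moves only by the tool arm_command, never from a script. Its argument "plan" is a list of rows, each an object of numbers: "tx", "ty", "tz": the shift along the tool's x, y, z in cm; "wx", "wy", "wz": the turn, a rotation vector about the tool's x, y, z in rad; "jaw": the opening, from -1 (shut) to 1 (fully open). In form: [{"tx": .., "ty": .., "tz": .., "wx": .., "wy": .., "wz": .., "jaw": ..}, ...]. A call has 1 to 20 rows; each row shifts and turns the commanded pose from where the row before left it, along the tool's axes as they then stand; what a row does not reach is not made up. A row lasts 1/10 s, in which the tool goes at most 50 mm and 8.59 degrees, less where a joint would pass 70% of its speed; a pose out of reach is approached as far as the arm can. A call with a gripper value outside its range is refused whole. The fingers move at their own pace and stop on an object; the grip force is fixed at half the most. Time passes only in rows, so rows that do not move let the fingers close. It gives the time, the measured TCP pose, the force and the opening at its end, in the units of the state.
- readout.get_obs(): the state, without advancing time (a new reading comes with each control period).
- imaging.capture(name): name is "scene" or "top"; returns the picture (400x640x3 uint8, blue, green, red); there is no depth.
- imaging.get_calibration(name): a dict with "fx", "fy", "cx", "cy" (pixels), "position" and "rotation" of the camera in the world. Camera axes: x right, y up, looking along -z (the intrinsics and any distortion apply to the point x, -y, -z); pixel columns grow to the right and rows downward; lengths in mm; the calibration is good to about 2 mm. A picture is of the moment at which its call begins. get_calibration takes no time and is no camera call.
- bot.close_job(): hands the job in, once; it reports no verdict.
The state is a dict: "time": time; "joint_positions": joint angles; "dq": joint speeds; "tau": joint torques, N m; "tool_pos": TCP position; "tcp_rot": TCP orientation; "contact_force": force on the tool from outside, world axes, zero at the start; "moment": the same for the moment, N m; "grip_width": finger opening in mm.
Only numpy, scipy, OpenCV 4.12 (cv2) and the standard library are available. Lean on these libraries where they do the work, as an engineer would, in place of code of your own. Each camera call takes 0.05 s, during which the arm holds its last target.

### The job

The bisque tile leans on the near board of the two-sided drying stand with its raised pattern hidden against the board. Turn it over onto the stand's other side, so that it leans flat on that board with its foot on the ledge between the two end stops, plain end still uppermost and the pattern showing outward. Then, with the tile let go, slide the movable stop along until it traps the tile snugly against the fixed stop; bisque is brittle, so set it down gently without dropping it, and leave the mug and the tools where they are.

Things in the scene. Friction and masses are not known exactly. Their poses are not given: they have to be found in the camera images.
- stand: Wooden tent-shaped drying stand fixed to the counter; base x = -80 to +125, y = -92 to +92, 6 mm thick. Origin on the counter under the ridge's middle; y along the ridge, z up, +x to the destination side (away from the robot within 0.5 rad), -x to the tile's start side. Both sides alike: a board 80 mm up the slope, 180 wide, 8 thick, leaning 35 degrees from vertical, over a ledge.
- far_foot (a point): Destination side: where the board's face meets the ledge, at mid width (stand x = 50, y = 0, z = 16 mm). From here the face rises 80 mm to the ridge; the ledge, square to the board, runs 24 mm out, so they form a trough and a leaning tile cannot slip off. Axes of the stand.
- near_foot (a point): The same point on the start side (stand x = -50, y = 0, z = 16 mm); a mirror image, without end stops.
- ridge (a point): Middle of the stand's top edge, 81.5 mm above the counter; the two board faces are 8 mm apart there. All is open above, so the 50 mm of a tile that stick out past the ridge can be pinched front and back by fingers lying along the tile (tilted 35 degrees).
- fixed_stop (a point): Middle of the inner face of the fixed end stop on the far ledge, at stand y = -76 mm; the block fills y = -90 to -76, 28 mm up the slope and 22 mm out from the board.
- tile: Brittle bisque tile 130 x 90 x 9 mm, about 0.2 kg. Origin: slab centre; x along the 130 mm length to the foot edge, y along the width, z out of the patterned face (3 mm high frame and disc over x = -11 to +57 mm; the upper 54 mm is plain on both faces). Starts leaning on the -x board on its pattern, z into the board, centre at stand (-19, within 15, 73.5) mm.
- tile_top (a point): Middle of the tile's plain top edge, 65 mm from its centre; axes those of the tile.
- seat (a point): Where the tile's centre is at the end, trapped by the stop: stand x = 16.4, y = -31, z = 71.8 mm. There its plain back lies flat on the +x board, tile z out and up (55 degrees from vertical), tile y along stand y, foot on the ledge. When first set down it may be anywhere between the stops.
- stop_post (a point): Top centre of the sliding stop's upright post, 86 mm above the counter; stand's axes. The post is 14 mm (stand x) by 18 mm (y), at stand x = 111 mm, free on all sides above z = 44 mm; below, an arm (z = 34 to 44) joins it to the block on the ledge. Nothing is above it.
- stop (a joint): Travel of the sliding stop in m: 0 open, growing along the stand's -y to 0.060; starts at 0 to 0.012. About 1.5 N friction, stays where left. Its block on the far ledge is 29 mm up the slope; its inner face is at stand y = 66 mm - travel, the post's centre at 75 mm - travel. A tile trapped against the fixed stop is touched at 0.052.
- turntable: Bystander: fixed aluminium turntable, 170 mm across, 48 mm high; origin at the centre of its underside. It stands to the left or right of the stand.
- mug: Bystander: bisque mug on the turntable, 80 mm across, 92 mm high, handle at its +y; origin at the centre of its underside. Leave alone.
- modeling_tool: Bystander: yellow plastic modeling tool, about 180 mm long along its x, 10 mm high, lying on the counter; origin at its underside.
- rolling_pin: Bystander: wooden rolling pin stub, 190 mm along its x, 48 mm thick; origin at the underside of the barrel.
- scraper: Bystander: steel scraper with a wooden handle, 145 mm along x, 85 mm wide, 14 mm high; origin at its underside.
Mind the look-alikes: they are no part of the job. Leave any green or yellow look-alike of the tile alone.

How it is judged (in metres and radians):
On the way:
1. the tile leans on the stand's other (+x) board, patterned side out, plain end up, foot on the ledge, and is let go, with the stop still open (x of tile in the frame of stand between 0.009 and 0.024 m and z of tile in the frame of stand between 0.065 and 0.079 m and angle between tile's own z axis and vertical between 0.84 and 1.08 rad and angle between tile's own x axis and vertical above 2.3 rad and angle between the y axis of tile and the y axis of stand, either way round below 0.09 rad and linear speed of tile below 0.02 m/s and contact force between the fingers and tile below 0.1 N and value of joint stop below 0.046 m), for 0.2 s.
At the end, for the whole second after the job is handed in: The tile rests, let go, on the +x board: centre within 7 mm of its seat in stand x, y and z, pattern outward (slope within 7 degrees), plain end up, square to the stand within 5 degrees; the stop is within 4 mm of trapping it against the fixed stop (travel above 0.048) (x of tile in the frame of stand between 0.009 and 0.024 m and z of tile in the frame of stand between 0.065 and 0.079 m and angle between tile's own z axis and vertical between 0.84 and 1.08 rad and angle between tile's own x axis and vertical above 2.3 rad and angle between the y axis of tile and the y axis of stand, either way round below 0.09 rad and linear speed of tile below 0.02 m/s and contact force between the fingers and tile below 0.1 N and y of tile in the frame of stand between -0.038 and -0.024 m and value of joint stop above 0.048 m); the robot touches nothing.
It fails at once if the tile is dropped: let go so high that it falls faster than 0.4 m/s (about 10 mm) (linear speed of tile above 0.4 m/s and contact force between the fingers and tile below 0.1 N).
It fails at once if the mug or one of the tools is moved more than 30 mm (distance of any of mug, modeling_tool, rolling_pin, scraper from where it was at the start of the episode above 0.03 m).
It fails at once if the tile is knocked or squeezed against the stand or the stop hard (summed contact force above 120 N) (contact force between tile and stand above 120 N).
It also fails if it takes over 54 s, if anything falls off the work surface, if the arm or the gripper's body presses on something with over 40 N, if the wrist force passes 120 N, or if a joint passes its speed limit or range.

## Working session

There is one attempt and no reset: what is moved stays moved. The work goes in short steps, Python scripts to look and compute and a tool call to move; the robot and the scene stay as the last step left them, time stands still between calls to the robot, and variables do not carry over. Pictures are saved under pics/ and viewed, and the job is handed in when it is done.

Besides the shell and the picture viewer there is one more tool, called as name(argument=value, ...) on one line, values as JSON. arm_command: Moves the arm, as the interface text tells. Its arguments: {"type":"object","properties":{"plan":{"type":"array"}},"required":["plan"]}

```bash
ls; mkdir -p pics
python3 - <<'E'
from plant import readout, imaging, bot
import cv2
print(readout.get_obs())
for n in("scene","top"):
    cv2.imwrite(f"pics/{n}0.png",imaging.capture(n)); print(n,imaging.get_calibration(n))
E
```

```text
pics
{'time': 0.0, 'joint_positions': array([-1.44899466e+00,  3.42707543e-01,  1.52501580e+00, -1.89311666e-05,
        1.27536725e+00, -1.46000572e-01]), 'dq': array([-0.00154534, -0.00228733,  0.00210801, -0.00036204, -0.00071535,
        0.00267238]), 'tau': array([-6.70046338e-04, -4.31246102e+01, -2.44220209e+01,  7.17329420e-02,
        5.60350728e-02, -1.11402130e-04]), 'tool_pos': array([ 138.89272673, -505.91535207,  248.05322902]), 'tcp_rot': array([3.00767658, 1.56929828, 1.70468802]), 'contact_force': array([-0.58494959,  0.03844577, -0.74089385]), 'moment': array([ 0.0073098 ,  0.02285038, -0.06615072]), 'grip_width': 92.01811153827055}
scene {'fx': 388.4960419269428, 'fy': 388.4960419269428, 'cx': 316.9189496497502, 'cy': 200.14938905178732, 'position': array([1183.38527377,  341.62008263, 1053.64807567]), 'rotation': array([ 0.63679505, -0.00986581,  2.00882408])}
top {'fx': 414.2185143404056, 'fy': 414.2185143404056, 'cx': 319.4167124305358, 'cy': 206.49255296389134, 'position': array([ 430.26340829,   76.87401436, 1271.87515709]), 'rotation': array([ 0.11947454,  0.00801864, -1.58496909])}
```

View pics/scene0.png

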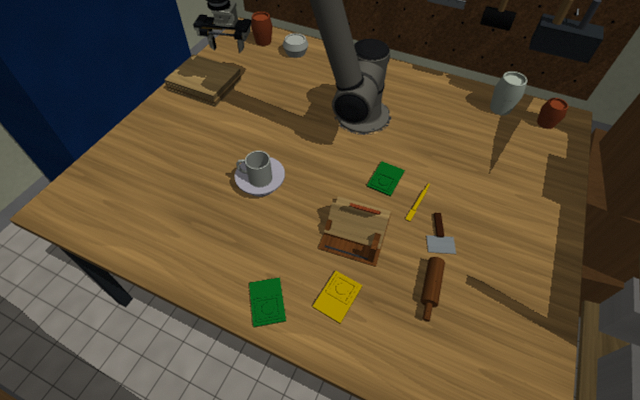

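View pics/top0.png

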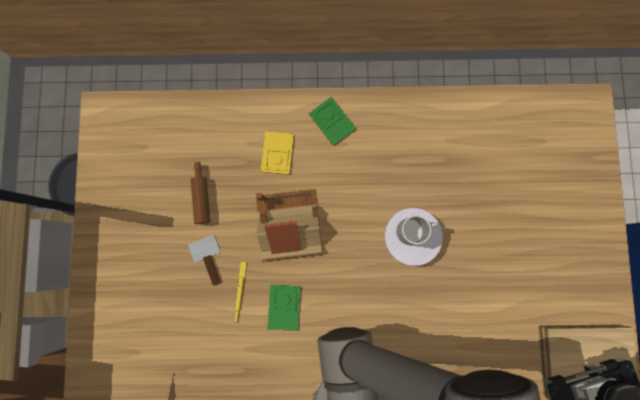

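```bash
cat > h.py <<'E'
import numpy as np, cv2
from scipy.spatial.transform import Rotation as R
from plant import readout, imaging, bot
def proj(n,P):
    c=imaging.get_calibration(n); Rm=R.from_euler('xyz',c['rotation']).as_matrix()
    q=(np.atleast_2d(P)-c['position'])@Rm
    return np.c_[c['cx']+c['fx']*q[:,0]/-q[:,2], c['cy']-c['fy']*q[:,1]/-q[:,2]]
def ray(n,uv,z):
    c=imaging.get_calibration(n); Rm=R.from_euler('xyz',c['rotation']).as_matrix()
    d=Rm@np.array([(uv[0]-c['cx'])/c['fx'],-(uv[1]-c['cy'])/c['fy'],-1]); 
    return c['position']+d*(z-c['position'][2])/d[2]
def crop(n,im,x0,x1,y0,y1,s,name):
    cv2.imwrite('pics/'+name,cv2.resize(im[y0:y1,x0:x1],None,fx=s,fy=s,interpolation=cv2.INTER_CUBIC))
E
python3 - <<'E'
from h import *
s=cv2.imread('pics/scene0.png');t=cv2.imread('pics/top0.png')
crop('s',s,300,410,180,280,7,'s0c.png');crop('t',t,240,340,175,275,6,'t0c.png')
E
```

```text
(no output)
```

View pics/s0c.png

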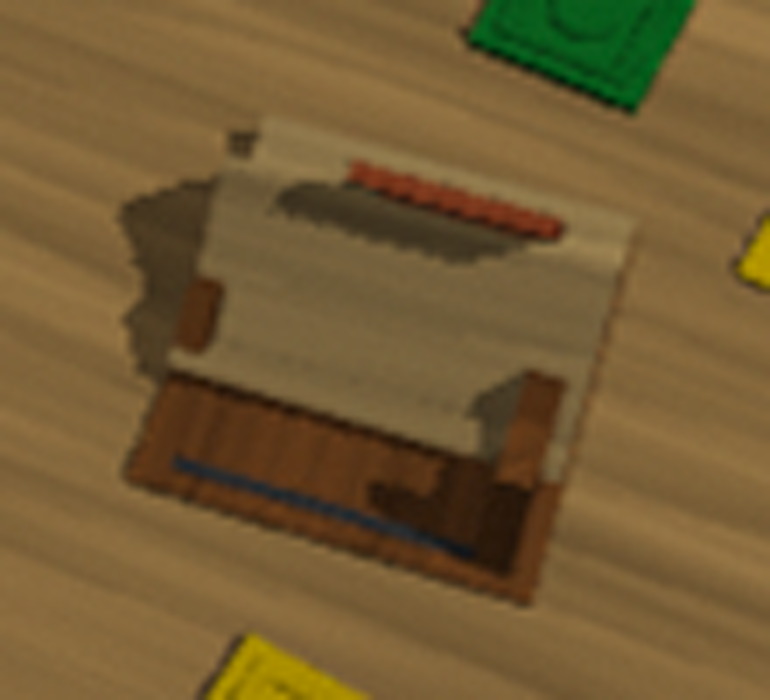

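View pics/t0c.png

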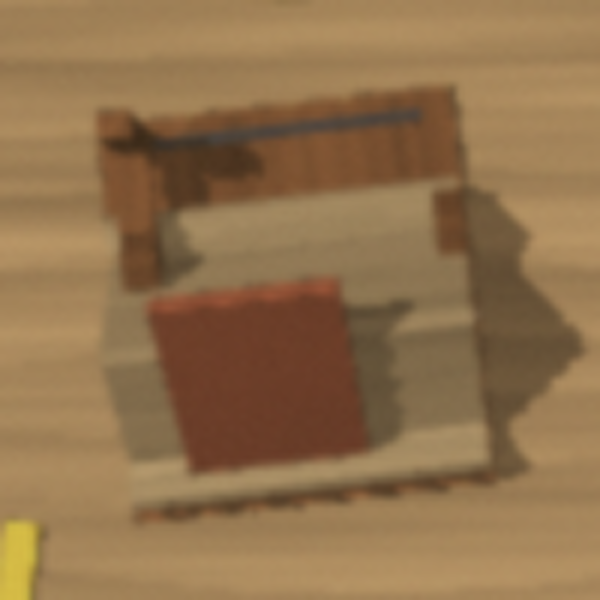

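```bash
cat > fit.py <<'E'
from h import *
from scipy.optimize import least_squares
T=lambda X,Y:(240+(X+.5)/6-.5,175+(Y+.5)/6-.5); S=lambda X,Y:(300+(X+.5)/7-.5,180+(Y+.5)/7-.5)
st=[('top',(125,-92,6),T(455,87)),('top',(-80,-92,3),T(490,478)),('top',(-80,92,3),T(135,520)),('top',(0,90,81.5),T(105,360)),('top',(0,-90,81.5),T(472,318)),
('scene',(125,-92,3),S(125,482)),('scene',(125,92,3),S(530,603)),('scene',(-4,-90,81.5),S(262,118)),('scene',(-4,90,81.5),S(635,220)),('top',(69.7,-90,29.8),T(463,182)),('scene',(69.7,-90,29.8),S(168,372))]
c,s=np.cos(np.radians(35)),np.sin(np.radians(35))
ti=[('top',(14.6,45,129.3),T(150,310)),('top',(14.6,-45,129.3),T(340,292)),('top',(-60,45,22.9),T(192,472)),('top',(-60,-45,22.9),T(370,450)),('scene',(22,-45,124.1),S(350,182)),('scene',(22,45,124.1),S(560,240)),('top',(22,45,124.1),T(150,299)),('top',(22,-45,124.1),T(337,280))]
# post top corners (rel travel): y=75-t +-9, x=111+-7
po=[('top',(118,84,86),T(97,110)),('scene',(118,84,86),S(540,487)),('scene',(118,66,86),S(497,478))]
def W(p,P): return np.array([p[0],p[1],0])+R.from_euler('z',p[2]).apply(P)
def res(p):
    r=[]
    for n,P,uv in st: r.append(proj(n,W(p,np.array(P,float)))[0]-uv)
    for n,P,uv in ti:
        P=np.array(P,float); P[1]+=p[3]; r.append(proj(n,W(p,P))[0]-uv)
    return np.concatenate(r)
if __name__=='__main__':
    o=least_squares(res,[480,150,0,0],loss='soft_l1',x_scale=[10,10,.1,10]); print(o.x,np.round(o.fun.reshape(-1,2),1).tolist())
    p=o.x
    def box(n,im,k,x0,y0):
        L=lambda A,B,col:cv2.line(im,*[tuple(int(round(v)) for v in ((q-(x0,y0)+.5)*k-.5)) for q in (proj(n,W(p,np.array(A,float)))[0],proj(n,W(p,np.array(B,float)))[0])],col,1)
        for z in (0,6):
            q=[(-80,-92,z),(125,-92,z),(125,92,z),(-80,92,z)]
            for a in range(4):L(q[a],q[(a+1)%4],(255,255,0))
        for sx in(1,-1):
            for q in ([(50,-90,16),(4,-90,81.5),(4,90,81.5),(50,90,16)],[(50,-90,16),(69.7,-90,29.8),(69.7,90,29.8),(50,90,16)]):
                for a in range(4):
                    A,B=list(q[a]),list(q[(a+1)%4]);A[0]*=sx;B[0]*=sx;L(A,B,(0,255,0))
        y=p[3];q=[(14.6,y+45,129.3),(14.6,y-45,129.3),(-60,y-45,22.9),(-60,y+45,22.9)]
        for a in range(4):L(q[a],q[(a+1)%4],(255,0,255))
        for t in(0,.012):
            Y=75-t*1000;q=[(104,Y-9,86),(118,Y-9,86),(118,Y+9,86),(104,Y+9,86)]
            for a in range(4):L(q[a],q[(a+1)%4],(255,255,255) if t==0 else (0,255,255))
        cv2.imwrite(f'pics/{n}_ov.png',im)
    box('scene',cv2.imread('pics/s0c.png'),7,300,180);box('top',cv2.imread('pics/t0c.png'),6,240,175)
E
python3 fit.py
```

```text
[5.05139254e+02 1.78383513e+02 9.93302335e-02 1.41452761e+01] [[-0.9, -0.6], [0.8, 0.5], [-0.1, 0.4], [-1.1, -0.5], [-0.1, -0.6], [-0.1, -1.1], [-0.1, -0.3], [-5.1, 4.3], [-1.7, 6.0], [-1.0, 0.3], [0.3, -4.2], [-0.8, 0.4], [-0.1, -0.3], [-0.4, 0.6], [-0.2, 0.8], [-0.8, -1.3], [-1.1, -1.1], [-0.8, -0.3], [0.2, -0.8]]
```

View pics/scene_ov.png

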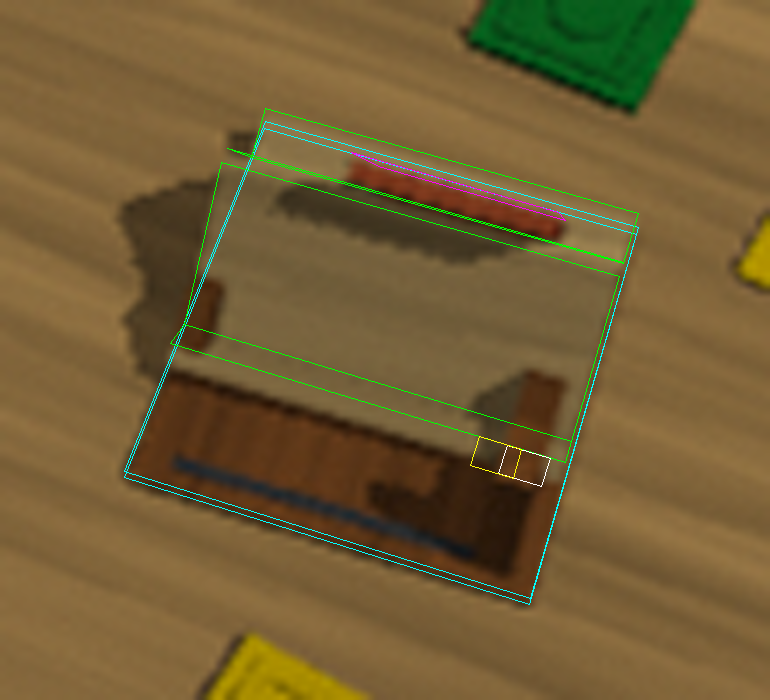

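View pics/top_ov.png

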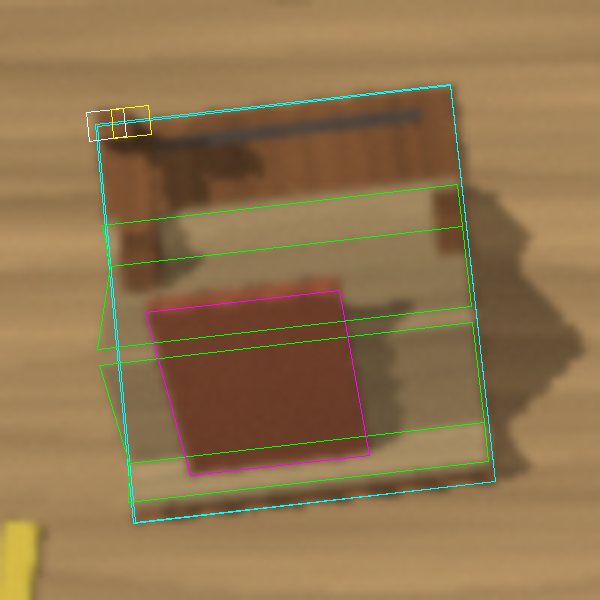

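```bash
cat > fit2.py <<'E'
from fit import *
import sys
st=[a for i,a in enumerate(st) if i not in (7,8,9,10)]
import fit; fit.st=st
st+=[('scene',(-69.7,-90,29.8),S(262,118)),('scene',(-69.7,90,29.8),S(635,220))]
st+=[('scene',(4,-90,81.5),S(219,175)),('scene',(4,90,81.5),S(609,268))]
def res2(p):
    r=[res(p)]
    for n,P,uv in po:
        P=np.array(P,float);P[1]-=p[4]; r.append(proj(n,W(p,P))[0]-uv)
    return np.concatenate(r)
o=least_squares(res2,[480,150,0,0,4],loss='soft_l1',x_scale=[10,10,.1,10,10]);p=o.x
print(o.x,np.round(o.fun.reshape(-1,2),1).tolist())
d=np.array([c,0,s]);u=np.array([-s,0,c]);f=np.array([50,0,16.])
def blk(y0,y1,h,w): return [f+a*u*h+b*d*w+np.array([0,y,0]) for y in(y0,y1) for a,b in((0,0),(0,1),(1,1),(1,0))]
E8=[(0,1),(1,2),(2,3),(3,0),(4,5),(5,6),(6,7),(7,4),(0,4),(1,5),(2,6),(3,7)]
def tilebox(C,X,Z):
    Y=np.cross(Z,X);return [C+a*65*X+b*45*Y+e*4.5*Z for b in(-1,1) for a,e in((-1,-1),(-1,1),(1,1),(1,-1))]
def overlay(n,im,k,x0,y0,name,tile=None,t=None):
    if t is None: t=p[4]
    def B(v,col):
        q=(proj(n,W(p,np.array(v)))-(x0,y0)+.5)*k-.5
        for a,b in E8: cv2.line(im,tuple(np.round(q[a]).astype(int).tolist()),tuple(np.round(q[b]).astype(int).tolist()),col,1)
    B(blk(-90,-76,28,22),(255,0,0));B(blk(66-t,84-t,29,22),(0,255,255));B(blk(-90,90,80,0),(0,255,0))
    Y=75-t;B([(x,Y+y,z) for y in(-9,9) for x,z in((104,44),(118,44),(118,86),(104,86))],(255,255,255))
    if tile is not None:B(tile,(255,0,255))
    cv2.imwrite('pics/'+name,im)
if __name__=='__main__':
    tb=tilebox(np.array([-19,p[3],73.5]),np.array([-s,0,-c]),np.array([c,0,-s]))
    overlay('scene',cv2.imread('pics/s0c.png'),7,300,180,'s1.png',tb);overlay('top',cv2.imread('pics/t0c.png'),6,240,175,'t1.png',tb)
E
python3 fit2.py
```

```text
[5.06029105e+02 1.77839480e+02 1.02413238e-01 1.47946536e+01
 1.13257089e+00] [[-0.9, -0.9], [1.1, 0.1], [0.1, 0.2], [-0.9, -0.7], [0.1, -1.0], [-0.3, -0.9], [-0.2, -0.1], [0.1, -1.3], [0.1, -0.9], [-0.0, -1.7], [1.1, 1.3], [-0.8, 0.1], [-0.2, -0.6], [-0.3, 0.4], [-0.2, 0.5], [-0.8, -1.0], [-1.1, -0.9], [-0.8, -0.5], [0.2, -1.1], [-1.4, 0.1], [-0.3, -0.1], [-0.3, -0.6]]
```

View pics/s1.png

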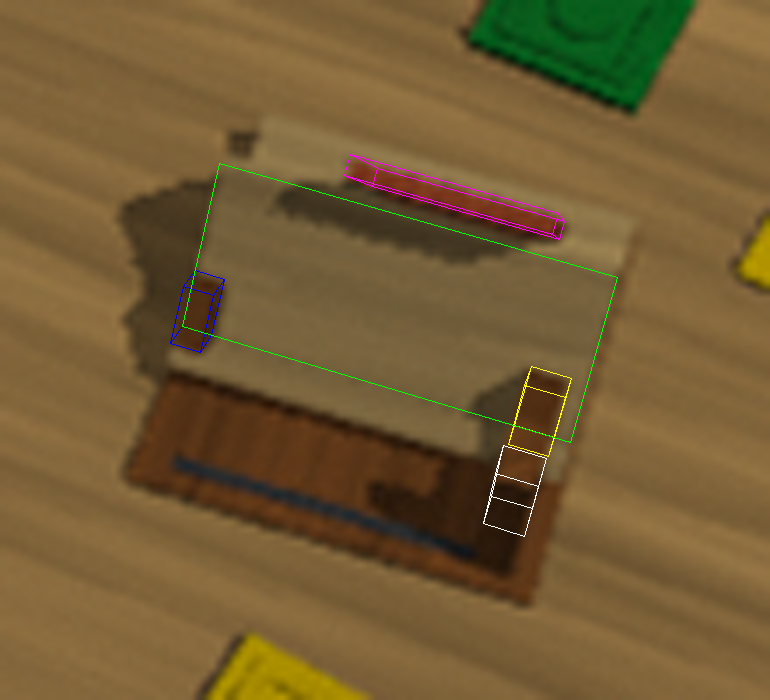

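View pics/t1.png

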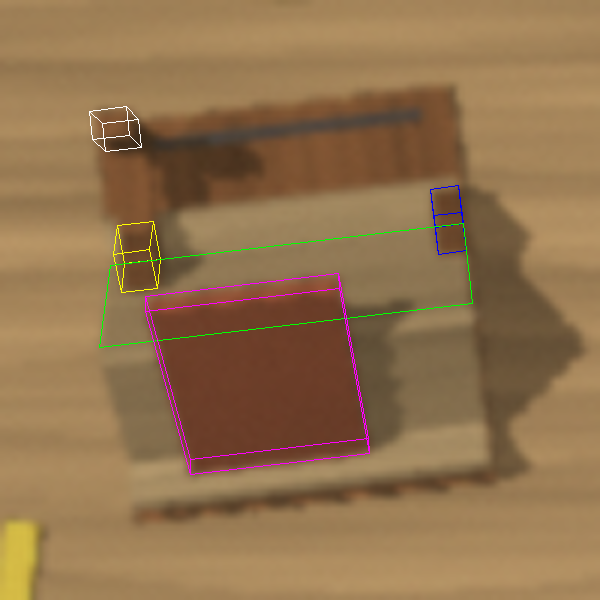

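```bash
cat > plan.py <<'E'
from h import *
c,s=np.cos(np.radians(35)),np.sin(np.radians(35))
ST=np.array([505.6,178.1,0]);YAW=.101
RS=R.from_euler('z',YAW)
w=lambda P: ST+RS.apply(np.array(P,float))
def rot(th,sg):  # tool x = (sin th,0,-cos th) in stand; th=-35deg start, +35 end
    X=np.array([np.sin(th),0,-np.cos(th)]);Z=sg*np.array([np.cos(th),0,np.sin(th)]);Y=np.cross(Z,X)
    return RS*R.from_matrix(np.c_[X,Y,Z])
TH=np.radians(35)
def delta(P,Rt,o=None):
    o=o or readout.get_obs(); R0=R.from_euler('xyz',o['tcp_rot'])
    return R0.inv().apply(P-o['tool_pos'])/10,(R0.inv()*Rt).as_rotvec()
E
python3 - <<'E'
from plan import *
o=readout.get_obs();R0=R.from_euler('xyz',o['tcp_rot']).as_matrix();print(R0.round(3))
top=np.array([18.3,14.5,126.7])
for sg in(1,-1):
  for th in(-TH,TH):
    print(sg,th,rot(th,sg).as_matrix().round(2).tolist(),delta(w(top),rot(th,sg)))
for n,uv,z in(('top',(413,237),48),('top',(416,232),140),('top',(241,290),5),('top',(205,250),5),('top',(285,307),10)): print(ray(n,uv,z).round())
E
```

```text
[[-0.     0.964  0.265]
 [ 0.001  0.265 -0.964]
 [-1.     0.    -0.001]]
1 -0.6108652381980153 [[-0.57, -0.1, 0.81], [-0.06, 0.99, 0.08], [-0.82, 0.0, -0.57]] (array([ 12.23150669,  55.50618784, -57.37411739]), array([-1.35664872,  0.50496287, -0.42895162]))
1 0.6108652381980153 [[0.57, -0.1, 0.81], [0.06, 0.99, 0.08], [-0.82, -0.0, 0.57]] (array([ 12.23150669,  55.50618784, -57.37411739]), array([-1.35747791, -0.50689894,  0.42680909]))
-1 -0.6108652381980153 [[-0.57, 0.1, -0.81], [-0.06, -0.99, -0.08], [-0.82, -0.0, 0.57]] (array([ 12.23150669,  55.50618784, -57.37411739]), array([ 1.67766497, -0.44842175, -0.52788315]))
-1 0.6108652381980153 [[0.57, 0.1, -0.81], [0.06, -0.99, -0.08], [-0.82, 0.0, -0.57]] (array([ 12.23150669,  55.50618784, -57.37411739]), array([1.67683061, 0.44607926, 0.52978511]))
[ 483. -190.   48.]
[ 492. -178.  140.]
[333. 325.   5.]
[454. 436.   5.]
[281. 192.  10.]
```

arm_command(plan=[{"tx": -4}, {"tx": -4}, {"tx": -4}, {"ty": 2.5, "tz": -2.6}, {"ty": 2.5, "tz": -2.6}, {"ty": 2.5, "tz": -2.6}, {"ty": 2.5, "tz": -2.6}, {"ty": 2.5, "tz": -2.6}, {"ty": 2.5, "tz": -2.6}, {"ty": 2.5, "tz": -2.6}, {"ty": 2.5, "tz": -2.6}, {"ty": 2.5, "tz": -2.6}, {"ty": 2.5, "tz": -2.6}])

```text
invalid input at $.plan[0]: expected keys tx, ty, tz, wx, wy, wz, jaw
```

```bash
cat > log.py <<'E'
from h import *; import json
o=readout.get_obs(); open('log.txt','a').write(json.dumps([o['joint_positions'].tolist(),o['tool_pos'].tolist(),o['tcp_rot'].tolist()])+'\n')
for k in('time','joint_positions','tool_pos','tcp_rot','contact_force','grip_width'):print(k,np.round(o[k],3))
E
python3 -c "
import json;open('log.txt','w').write(json.dumps([[-1.44899466e+00,  3.42707543e-01,  1.52501580e+00, -1.89311666e-05,1.27536725e+00, -1.46000572e-01],[ 138.89272673, -505.91535207,  248.05322902],[3.00767658, 1.56929828, 1.70468802]])+'\n')"
python3 log.py
```

```text
time 0.1
joint_positions [-1.449  0.343  1.525  0.     1.275 -0.146]
tool_pos [ 138.889 -505.952  248.117]
tcp_rot [2.984 1.569 1.681]
contact_force [0.083 1.755 0.27 ]
grip_width 91.674
```

arm_command(plan=[{"ty": 2.5, "tz": -2.6, "wx": -0.14}, {"ty": 2.1, "tz": -2.9, "wx": -0.14}, {"ty": 1.7, "tz": -3.2, "wx": -0.14}, {"ty": 1.2, "tz": -3.4, "wx": -0.14}])

```text
invalid input at $.plan[0]: expected keys tx, ty, tz, wx, wy, wz, jaw
```

```bash
python3 log.py
```

```text
time 0.1
joint_positions [-1.449  0.343  1.525  0.     1.275 -0.146]
tool_pos [ 138.889 -505.952  248.117]
tcp_rot [2.984 1.569 1.681]
contact_force [0.083 1.755 0.27 ]
grip_width 91.674
```

All keys required.

arm_command(plan=[{"tx": -4, "ty": 0, "tz": 0, "wx": 0, "wy": 0, "wz": 0, "jaw": 1}, {"tx": -4, "ty": 0, "tz": 0, "wx": 0, "wy": 0, "wz": 0, "jaw": 1}, {"tx": -4, "ty": 0, "tz": 0, "wx": 0, "wy": 0, "wz": 0, "jaw": 1}, {"tx": 0, "ty": 2.5, "tz": -2.6, "wx": 0, "wy": 0, "wz": 0, "jaw": 1}, {"tx": 0, "ty": 2.5, "tz": -2.6, "wx": 0, "wy": 0, "wz": 0, "jaw": 1}, {"tx": 0, "ty": 2.5, "tz": -2.6, "wx": 0, "wy": 0, "wz": 0, "jaw": 1}, {"tx": 0, "ty": 2.5, "tz": -2.6, "wx": 0, "wy": 0, "wz": 0, "jaw": 1}, {"tx": 0, "ty": 2.5, "tz": -2.6, "wx": 0, "wy": 0, "wz": 0, "jaw": 1}, {"tx": 0, "ty": 2.5, "tz": -2.6, "wx": 0, "wy": 0, "wz": 0, "jaw": 1}, {"tx": 0, "ty": 2.5, "tz": -2.6, "wx": 0, "wy": 0, "wz": 0, "jaw": 1}, {"tx": 0, "ty": 2.5, "tz": -2.6, "wx": 0, "wy": 0, "wz": 0, "jaw": 1}, {"tx": 0, "ty": 2.5, "tz": -2.6, "wx": 0, "wy": 0, "wz": 0, "jaw": 1}, {"tx": 0, "ty": 2.5, "tz": -2.6, "wx": 0, "wy": 0, "wz": 0, "jaw": 1}, {"tx": 0, "ty": 0, "tz": 0, "wx": 0, "wy": 0, "wz": 0, "jaw": 1}])

```text
time: 1.5
tool_pos: [312.2, -186.3, 368.7]
tcp_rot: [2.298, 1.57, 1.0]
contact_force: [0.1, 0.1, 0.7]
grip_width: 91.7
```

```bash
python3 log.py; python3 -c "
from plan import *
print(delta(w([20,14,330]),rot(0,1)))"
```

```text
time 1.5
joint_positions [-7.510e-01 -4.300e-02  1.659e+00  1.000e-03  1.525e+00  5.470e-01]
tool_pos [ 312.246 -186.292  368.742]
tcp_rot [2.298 1.57  1.   ]
contact_force [0.058 0.085 0.658]
grip_width 91.659
(array([  3.92770222,  30.64558763, -30.91531341]), array([-1.39895863e+00, -3.76528302e-05, -1.33784678e-03]))
```

arm_command(plan=[{"tx": 0.4, "ty": 3.06, "tz": -3.09, "wx": -0.14, "wy": 0, "wz": 0, "jaw": 1}, {"tx": 0.4, "ty": 3.46, "tz": -2.63, "wx": -0.14, "wy": 0, "wz": 0, "jaw": 1}, {"tx": 0.4, "ty": 3.8, "tz": -2.12, "wx": -0.14, "wy": 0, "wz": 0, "jaw": 1}, {"tx": 0.4, "ty": 4.06, "tz": -1.57, "wx": -0.14, "wy": 0, "wz": 0, "jaw": 1}, {"tx": 0.4, "ty": 4.24, "tz": -0.99, "wx": -0.14, "wy": 0, "wz": 0, "jaw": 1}, {"tx": 0.4, "ty": 4.33, "tz": -0.39, "wx": -0.14, "wy": 0, "wz": 0, "jaw": 1}, {"tx": 0.4, "ty": 4.34, "tz": 0.22, "wx": -0.14, "wy": 0, "wz": 0, "jaw": 1}, {"tx": 0.4, "ty": 4.27, "tz": 0.82, "wx": -0.14, "wy": 0, "wz": 0, "jaw": 1}, {"tx": 0.4, "ty": 4.11, "tz": 1.41, "wx": -0.14, "wy": 0, "wz": 0, "jaw": 1}, {"tx": 0.4, "ty": 3.88, "tz": 1.97, "wx": -0.14, "wy": 0, "wz": 0, "jaw": 1}, {"tx": 0, "ty": 0, "tz": 0, "wx": 0, "wy": 0, "wz": 0, "jaw": 1}])

```text
time: 2.6
tool_pos: [526.2, 192.4, 326.1]
tcp_rot: [2.932, 1.568, 3.036]
contact_force: [-0.2, -0.4, 0.1]
grip_width: 92.0
```

```bash
python3 log.py; cat log.txt
```

```text
time 2.6
joint_positions [2.130e-01 3.650e-01 1.278e+00 1.000e-03 1.502e+00 1.090e-01]
tool_pos [526.224 192.442 326.095]
tcp_rot [2.932 1.568 3.036]
contact_force [-0.163 -0.361  0.113]
grip_width 91.961
[[-1.44899466, 0.342707543, 1.5250158, -1.89311666e-05, 1.27536725, -0.146000572], [138.89272673, -505.91535207, 248.05322902], [3.00767658, 1.56929828, 1.70468802]]
[[-1.4490306672953845, 0.34264943667136133, 1.5249192734165213, 1.663060917773604e-05, 1.275397268088863, -0.14601688481670488], [138.88854603699122, -505.95212189026415, 248.11708710050763], [2.9839959124521487, 1.5694229100875834, 1.6809772775181457]]
[[-1.4490306672953845, 0.34264943667136133, 1.5249192734165213, 1.663060917773604e-05, 1.275397268088863, -0.14601688481670488], [138.88854603699122, -505.95212189026415, 248.11708710050763], [2.9839959124521487, 1.5694229100875834, 1.6809772775181457]]
[[-0.7506396960006818, -0.04269980066893294, 1.659256872949215, 0.0012131668909623073, 1.5252565175554613, 0.5472637651200938], [312.24637800067995, -186.29199032016447, 368.74178535905827], [2.298412662407987, 1.5695644494659162, 1.000453839108361]]
[[0.21332789090855622, 0.36476031121533486, 1.2778631040906792, 0.0009163783225862836, 1.5017402382561973, 0.10906047400464837], [526.224138457863, 192.4417542482505, 326.0947773759799], [2.9320432345415917, 1.5678784457878208, 3.036246153605111]]
```

arm_command(plan=[{"tx": 0, "ty": 0, "tz": 0, "wx": 0, "wy": 0.14, "wz": 0, "jaw": 1}, {"tx": 0, "ty": 0, "tz": 0, "wx": 0, "wy": 0.14, "wz": 0, "jaw": 1}, {"tx": 0, "ty": 0, "tz": 0, "wx": 0, "wy": 0, "wz": 0, "jaw": 1}])

```text
time: 2.9
tool_pos: [526.4, 188.1, 324.8]
tcp_rot: [-3.137, 1.283, -3.043]
contact_force: [-0.7, -0.0, -1.6]
grip_width: 91.9
```

```bash
python3 log.py
```

```text
time 2.9
joint_positions [0.192 0.533 1.047 0.028 1.848 0.101]
tool_pos [526.409 188.07  324.792]
tcp_rot [-3.137  1.283 -3.043]
contact_force [-0.75  -0.017 -1.631]
grip_width 91.86
```

arm_command(plan=[{"tx": 0, "ty": 0, "tz": 0, "wx": 0, "wy": 0.14, "wz": 0, "jaw": 1}, {"tx": 0, "ty": 0, "tz": 0, "wx": 0, "wy": 0.14, "wz": 0, "jaw": 1}, {"tx": 0, "ty": 0, "tz": 0, "wx": 0, "wy": 0, "wz": 0, "jaw": 1}])

```text
time: 3.2
tool_pos: [526.1, 188.4, 324.1]
tcp_rot: [-3.14, 1.005, -3.045]
contact_force: [0.1, -1.1, -1.3]
grip_width: 91.7
```

```bash
python3 log.py
```

```text
time 3.2
joint_positions [0.182 0.707 0.831 0.056 2.168 0.106]
tool_pos [526.066 188.366 324.057]
tcp_rot [-3.14   1.005 -3.045]
contact_force [ 0.094 -1.054 -1.307]
grip_width 91.73
```

```bash
cat > kin.py <<'E'
from plan import *; import json
from scipy.optimize import least_squares
D=[json.loads(l) for l in open('log.txt')]
ry=lambda a:R.from_euler('y',a); rz=lambda a:R.from_euler('z',a); rx=lambda a:R.from_euler('z',a)
def fk(q,k):
    L0,h,a1,L1,ae,L2,lat,aw,Lt,lw=k
    r1=rz(q[0]); r2=r1*ry(q[1]); r3=r2*ry(q[2]); r4=r3*rz(q[3]*SG[0]); r5=r4*ry(q[4]); r6=r5*rz(q[5]*SG[1])
    p=r1.apply([a1,lat,h])+r2.apply([0,0,L1])+r3.apply([ae,0,L2])+r4.apply([0,lw,0])+r5.apply([aw,0,Lt])
    return p,r6
Rt0=None;SG=[1,1]
def tool(r6): return r6*RT
def err(k,full=False):
    e=[]
    for q,P,rr in D:
        p,r6=fk(q,k); e.append(p-P)
        e.append(100*((r6*RT).inv()*R.from_euler('xyz',rr)).as_rotvec())
    return np.concatenate(e)
lam=np.array([0,300,0,450,0,450,40,0,250,40.])
best=None
for s0 in(1,-1):
  for s1 in(1,-1):
    SG[:]=[s0,s1]
    RT=fk(D[0][0],lam)[1].inv()*R.from_euler('xyz',D[0][2])
    f=lambda k:np.r_[err(k),.002*(k-lam)]
    o=least_squares(f,lam)
    if best is None or o.cost<best[0]: best=(o.cost,s0,s1,o.x,RT)
SG[:]=best[1:3];K=best[3];RT=best[4]
lo=np.array([-2.53,-.77,.04,-1,.28,-3.11]);hi=np.array([2.53,2.02,2.7,4.14,2.66,3.11])
def ik(P,Rt,q0):
    f=lambda q:(lambda pr:np.r_[pr[0]-P,300*((pr[1]*RT).inv()*Rt).as_rotvec()])(fk(q,K))
    o=least_squares(f,np.clip(q0,lo+.01,hi-.01),bounds=(lo,hi)); return o.x,np.abs(o.fun).max()
if __name__=='__main__':
    print(best[:3],K.round(1),np.abs(err(K)).max())
    q=np.array(D[-1][0])
    top=np.array([18.3,14.5,126.7]);xs=np.array([-s,0,-c])
    for d in(-150,-120,-60,-20,16):
        q,e=ik(w(top+xs*d+np.array([0,-6,0])),rot(-TH,1),q);print(d,q.round(2),e.round(2))
    for th in np.radians([-35,-15,0,20,35]):
        q,e=ik(w([10,0,220]),rot(th,1),q);print('c',th,q.round(2),e.round(2))
    ft=np.array([-20.9,-20,125.]);xe=np.array([s,0,-c])
    for d in(-80,-20,16):
        q,e=ik(w(ft+xe*d),rot(TH,1),q);print(d,q.round(2),e.round(2))
    q,e=ik(w([111,70,72]),rot(0,1),q);print(q.round(2),e)
E
python3 kin.py
```

```text
(np.float64(0.04074068975628256), 1, 1) [  0.  222.4  -1.  506.1  46.4 379.5  64.5  -1.1 295.7  11.9] 0.03918018695560477
-150 [0.17 0.98 0.5  0.05 2.27 0.09] 0.0
-120 [0.18 0.94 0.66 0.05 2.16 0.09] 0.0
-60 [0.18 0.88 0.9  0.05 1.97 0.08] 0.0
-20 [0.18 0.86 1.04 0.05 1.85 0.08] 0.0
16 [0.18 0.85 1.14 0.05 1.75 0.08] 0.0
c -0.6108652381980153 [0.17 0.76 1.03 0.04 1.96 0.07] 0.0
c -0.2617993877991494 [0.18 0.55 1.3  0.02 1.55 0.08] 0.0
c 0.0 [0.19 0.4  1.51 0.   1.23 0.09] 0.0
c 0.3490658503988659 [ 0.22  0.25  1.8  -0.06  0.75  0.15] 0.0
c 0.6108652381980153 [ 0.24  0.18  2.   -0.22  0.36  0.32] 0.0
-80 [ 0.22  0.09  2.19 -0.28  0.28  0.36] 6.36
-20 [ 0.25  0.25  2.11 -0.5   0.28  0.61] 20.25
16 [ 0.29  0.35  2.07 -0.72  0.28  0.87] 27.42
[0.29 0.76 1.32 0.   1.07 0.19] 1.1368683772161603e-13
```

```bash
cat > srch.py <<'E'
from kin import *
gp=np.array([18.3,14.5,126.7])
def poseS(th,al,topc,dtop,back=0,yo=0):
    # grasp point located dtop below tile top along tile; TCP 3mm behind along tool x
    X=np.array([np.sin(th),0,-np.cos(th)]); Rt=rot(th,1)*R.from_euler('z',al)
    xt=Rt.apply([1,0,0]); g=w(np.array(topc)+X*dtop+np.array([0,yo,0])); return g-xt*(3+back),Rt
if __name__=='__main__':
  rng=np.random.default_rng(0)
  for ad in (-40,-30,-20,20,30,40,50):
    al=np.radians(ad)
    for nm,a in(('start',(-TH,al,gp,19)),('end',(TH,al,[-20.9,-22,125],19)),('endup',(TH,al,[-20.9,-22,125],-40))):
        P,Rt=poseS(*a); S=[]
        for i in range(25):
            q0=rng.uniform(lo,hi) if i else np.array([.2,.5,1.8,.3,.6,0])
            q,e=ik(P,Rt,q0)
            if e<.05 and not any(np.abs(q-t).max()<.02 for t in S): S.append(q)
        print(ad,nm,[x.round(2).tolist() for x in S])
E
python3 srch.py
```

```text
-40 start [[0.47, 0.96, 1.06, -0.48, 1.88, 0.17]]
-40 end []
-40 endup []
-30 start [[0.4, 0.93, 1.06, -0.35, 1.86, 0.16]]
-30 end []
-30 endup []
-20 start [[0.34, 0.9, 1.07, -0.22, 1.83, 0.14]]
-20 end []
-20 endup []
20 start [[0.05, 0.83, 1.24, 0.32, 1.69, -0.01]]
20 end [[-0.07, 0.39, 2.25, 1.68, 0.45, -1.85]]
20 endup [[-0.1, 0.23, 2.28, 1.39, 0.47, -1.55]]
30 start [[-0.02, 0.83, 1.3, 0.45, 1.66, -0.07]]
30 end [[-0.2, 0.45, 2.23, 1.53, 0.67, -1.84]]
30 endup [[-0.24, 0.29, 2.27, 1.36, 0.71, -1.66]]
40 start [[-0.09, 0.84, 1.37, 0.58, 1.64, -0.14]]
40 end [[-0.3, 0.54, 2.18, 1.42, 0.88, -1.84]]
40 endup [[-0.34, 0.39, 2.23, 1.31, 0.92, -1.73]]
50 start [[-0.15, 0.86, 1.44, 0.71, 1.63, -0.22]]
50 end [[-0.36, 0.63, 2.11, 1.32, 1.07, -1.85]]
50 endup [[-0.4, 0.49, 2.17, 1.25, 1.11, -1.77]]
```

```bash
cat > go.py <<'E'
from srch import *
AL=np.radians(30)
def show(P,Rt,cap=None):
    d,r=delta(P,Rt); print('t',d.round(2),'w',r.round(3)); q,e=ik(P,Rt,readout.get_obs()['joint_positions']); print(q.round(2),e.round(2))
E
python3 - <<'E'
from go import *
show(*poseS(-TH,AL,gp,19,back=90))
show(*poseS(-TH,AL,gp,19))
E
```

```text
t [10.66 -3.98 10.62] w [0.006 0.045 0.521]
[-0.08  0.84  1.08  0.44  1.87 -0.02] 0.0
t [18.46  0.5  10.25] w [0.006 0.045 0.521]
[-0.02  0.83  1.3   0.45  1.66 -0.07] 0.0
```

arm_command(plan=[{"tx": 0, "ty": 0, "tz": 0, "wx": 0, "wy": 0.01, "wz": 0.13, "jaw": 1}, {"tx": 0, "ty": 0, "tz": 0, "wx": 0, "wy": 0.01, "wz": 0.13, "jaw": 1}, {"tx": 0, "ty": 0, "tz": 0, "wx": 0, "wy": 0.01, "wz": 0.13, "jaw": 1}, {"tx": 0, "ty": 0, "tz": 0, "wx": 0, "wy": 0.01, "wz": 0.13, "jaw": 1}, {"tx": 0, "ty": 0, "tz": 0, "wx": 0, "wy": 0, "wz": 0, "jaw": 1}])

```text
time: 3.7
tool_pos: [524.6, 187.1, 329.0]
tcp_rot: [2.503, 0.799, 2.439]
contact_force: [-0.1, -0.2, -0.1]
grip_width: 91.9
```

```bash
python3 log.py
python3 - <<'E'
from go import *
show(*poseS(-TH,AL,gp,19,back=90))
E
```

```text
time 3.7
joint_positions [-0.033  0.652  1.019  0.513  2.063  0.138]
tool_pos [524.588 187.128 329.03 ]
tcp_rot [2.503 0.799 2.439]
contact_force [-0.089 -0.212 -0.066]
grip_width 91.924
t [ 7.29 -8.74 11.31] w [ 0.008  0.014 -0.002]
[-0.08  0.84  1.07  0.44  1.88 -0.02] 0.0
```

arm_command(plan=[{"tx": 0, "ty": -2.2, "tz": 2.8, "wx": 0.002, "wy": 0.003, "wz": 0, "jaw": 1}, {"tx": 0, "ty": -2.2, "tz": 2.8, "wx": 0.002, "wy": 0.003, "wz": 0, "jaw": 1}, {"tx": 0, "ty": -2.2, "tz": 2.8, "wx": 0.002, "wy": 0.003, "wz": 0, "jaw": 1}, {"tx": 0, "ty": -2.2, "tz": 2.9, "wx": 0.002, "wy": 0.003, "wz": 0, "jaw": 1}, {"tx": 3, "ty": 0, "tz": 0, "wx": 0, "wy": 0, "wz": 0, "jaw": 1}, {"tx": 3, "ty": 0, "tz": 0, "wx": 0, "wy": 0, "wz": 0, "jaw": 1}, {"tx": 0, "ty": 0, "tz": 0, "wx": 0, "wy": 0, "wz": 0, "jaw": 1}])

```text
time: 4.4
tool_pos: [565.2, 149.9, 184.0]
tcp_rot: [2.526, 0.787, 2.467]
contact_force: [-0.2, -0.6, -0.1]
grip_width: 91.8
```

```bash
python3 log.py
python3 - <<'E'
from go import *
show(*poseS(-TH,AL,gp,19,back=90))
show(*poseS(-TH,AL,gp,19))
s=imaging.capture('scene');t=imaging.capture('top')
cv2.imwrite('pics/s2f.png',s)
crop('s',s,280,420,130,280,5,'s2.png');crop('t',t,240,340,175,275,6,'t2.png')
E
```

```text
time 4.4
joint_positions [-0.079  0.847  1.046  0.434  1.907 -0.016]
tool_pos [565.159 149.857 184.045]
tcp_rot [2.526 0.787 2.467]
contact_force [-0.203 -0.575 -0.134]
grip_width 91.848
t [ 0.74 -0.18  0.17] w [ 0.004 -0.007  0.006]
[-0.08  0.84  1.07  0.44  1.88 -0.02] 0.0
t [ 9.74 -0.12  0.23] w [ 0.004 -0.007  0.006]
[-0.03  0.83  1.29  0.45  1.67 -0.07] 0.0
```

View pics/s2.png

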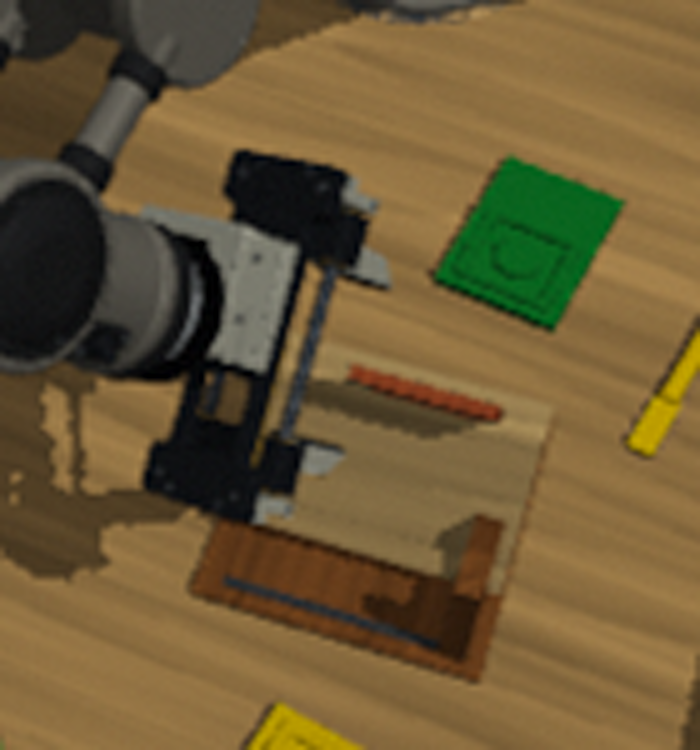

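View pics/t2.png

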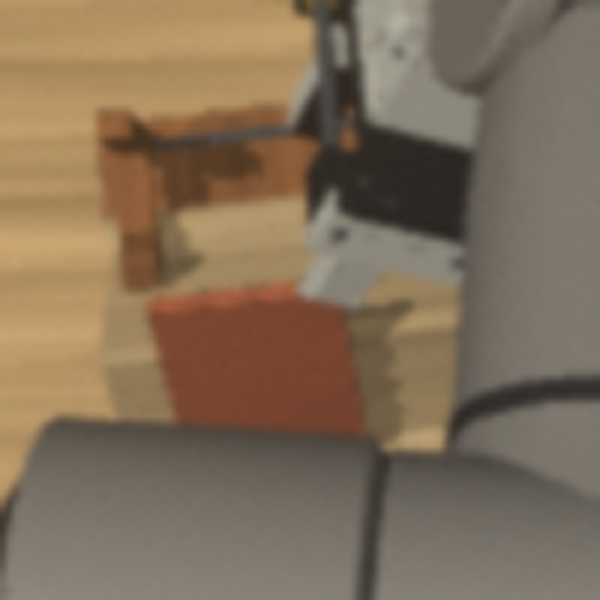

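arm_command(plan=[{"tx": 2, "ty": -0.04, "tz": 0.08, "wx": 0.002, "wy": -0.004, "wz": 0.003, "jaw": 1}, {"tx": 2, "ty": -0.04, "tz": 0.08, "wx": 0.002, "wy": -0.003, "wz": 0.003, "jaw": 1}, {"tx": 2, "ty": -0.04, "tz": 0.07, "wx": 0, "wy": 0, "wz": 0, "jaw": 1}, {"tx": 2, "ty": 0, "tz": 0, "wx": 0, "wy": 0, "wz": 0, "jaw": 1}, {"tx": 1, "ty": 0, "tz": 0, "wx": 0, "wy": 0, "wz": 0, "jaw": 1}, {"tx": 0.7, "ty": 0, "tz": 0, "wx": 0, "wy": 0, "wz": 0, "jaw": 1}, {"tx": 0, "ty": 0, "tz": 0, "wx": 0, "wy": 0, "wz": 0, "jaw": 1}])

```text
time: 5.2
tool_pos: [516.9, 190.8, 115.6]
tcp_rot: [2.515, 0.79, 2.447]
contact_force: [0.3, 0.3, -0.3]
grip_width: 91.8
```

```bash
python3 log.py
python3 - <<'E'
from go import *
show(*poseS(-TH,AL,gp,19))
s=imaging.capture('scene');t=imaging.capture('top')
crop('s',s,280,420,130,280,5,'s3.png');crop('t',t,240,340,175,275,6,'t3.png')
E
```

```text
time 5.2
joint_positions [-0.028  0.834  1.283  0.453  1.675 -0.066]
tool_pos [516.931 190.79  115.559]
tcp_rot [2.515 0.79  2.447]
contact_force [ 0.307  0.342 -0.344]
grip_width 91.834
t [ 0.42 -0.07 -0.17] w [ 0.001  0.004 -0.004]
[-0.03  0.83  1.29  0.45  1.67 -0.07] 0.0
```

View pics/s3.png

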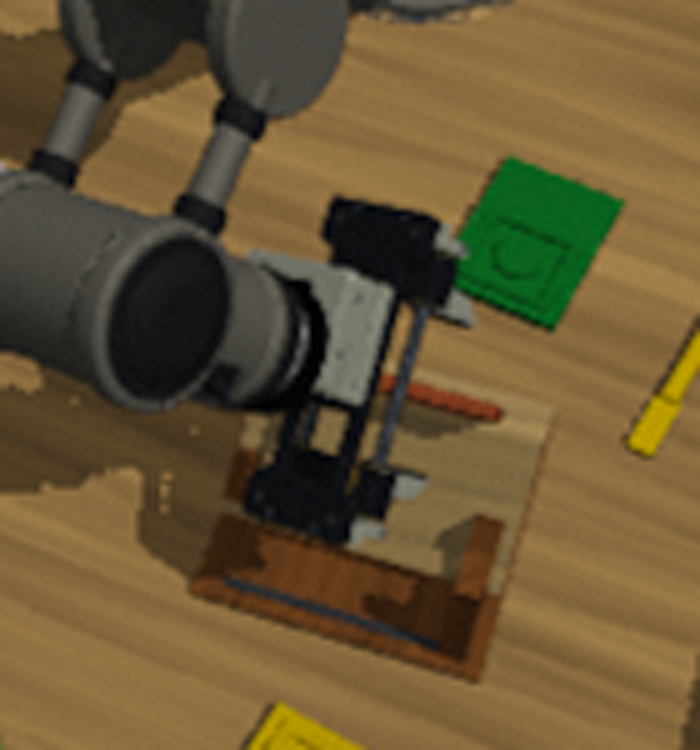

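View pics/t3.png

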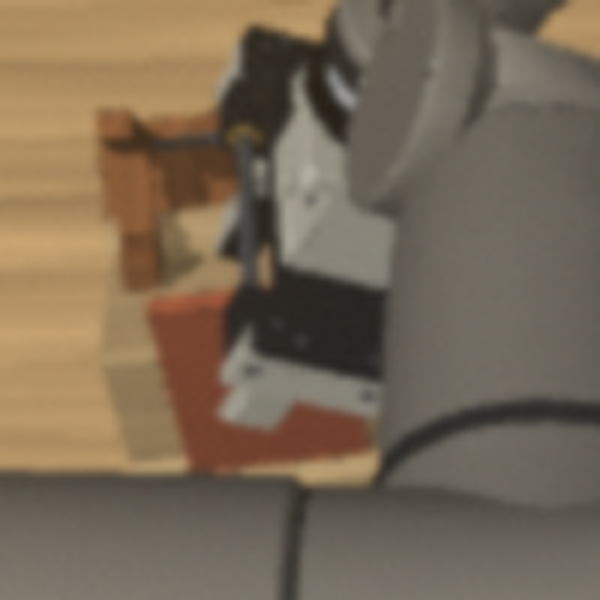

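arm_command(plan=[{"tx": 0.35, "ty": -0.05, "tz": -0.15, "wx": 0, "wy": 0.004, "wz": -0.004, "jaw": 0.4}, {"tx": 0, "ty": 0, "tz": 0, "wx": 0, "wy": 0, "wz": 0, "jaw": -0.2}, {"tx": 0, "ty": 0, "tz": 0, "wx": 0, "wy": 0, "wz": 0, "jaw": -0.4}, {"tx": 0, "ty": 0, "tz": 0, "wx": 0, "wy": 0, "wz": 0, "jaw": -0.5}, {"tx": 0, "ty": 0, "tz": 0, "wx": 0, "wy": 0, "wz": 0, "jaw": -0.5}, {"tx": 0, "ty": 0, "tz": 0, "wx": 0, "wy": 0, "wz": 0, "jaw": -0.5}])

```text
time: 5.9
tool_pos: [513.4, 191.6, 113.3]
tcp_rot: [2.522, 0.787, 2.455]
contact_force: [-0.1, 0.7, -0.1]
grip_width: 48.1
```

```bash
python3 log.py
python3 - <<'E'
from go import *
show(*poseS(-TH,AL,gp,19))
E
```

```text
time 5.9
joint_positions [-0.026  0.835  1.291  0.451  1.671 -0.068]
tool_pos [513.429 191.646 113.308]
tcp_rot [2.522 0.787 2.455]
contact_force [-0.12   0.662 -0.062]
grip_width 48.118
t [ 0.03  0.02 -0.02] w [ 0.    -0.001 -0.   ]
[-0.03  0.83  1.29  0.45  1.67 -0.07] 0.0
```

arm_command(plan=[{"tx": 0, "ty": 0, "tz": 0, "wx": 0, "wy": 0, "wz": 0, "jaw": -0.65}, {"tx": 0, "ty": 0, "tz": 0, "wx": 0, "wy": 0, "wz": 0, "jaw": -0.65}, {"tx": 0, "ty": 0, "tz": 0, "wx": 0, "wy": 0, "wz": 0, "jaw": -0.65}, {"tx": 0, "ty": 0, "tz": 0, "wx": 0, "wy": 0, "wz": 0, "jaw": -0.65}])

```text
time: 6.3
tool_pos: [513.4, 191.7, 113.3]
tcp_rot: [2.522, 0.787, 2.455]
contact_force: [-1.0, 0.0, 0.8]
grip_width: 18.1
```

arm_command(plan=[{"tx": 0, "ty": 0, "tz": 0, "wx": 0, "wy": 0, "wz": 0, "jaw": -0.72}, {"tx": 0, "ty": 0, "tz": 0, "wx": 0, "wy": 0, "wz": 0, "jaw": -0.76}, {"tx": 0, "ty": 0, "tz": 0, "wx": 0, "wy": 0, "wz": 0, "jaw": -0.8}, {"tx": 0, "ty": 0, "tz": 0, "wx": 0, "wy": 0, "wz": 0, "jaw": -0.84}, {"tx": 0, "ty": 0, "tz": 0, "wx": 0, "wy": 0, "wz": 0, "jaw": -1}, {"tx": 0, "ty": 0, "tz": 0, "wx": 0, "wy": 0, "wz": 0, "jaw": -1}, {"tx": 0, "ty": 0, "tz": 0, "wx": 0, "wy": 0, "wz": 0, "jaw": -1}])

```text
time: 7.0
tool_pos: [513.4, 191.7, 113.3]
tcp_rot: [2.522, 0.787, 2.455]
contact_force: [-0.3, -1.1, -0.7]
grip_width: 8.9
```

```bash
python3 log.py
python3 - <<'E'
from go import *
show(*poseS(-TH,AL,gp,19))
s=imaging.capture('scene');t=imaging.capture('top')
crop('s',s,280,420,130,280,5,'s4.png');crop('t',t,240,340,175,275,6,'t4.png')
E
```

```text
time 7.0
joint_positions [-0.026  0.835  1.291  0.451  1.671 -0.068]
tool_pos [513.427 191.669 113.261]
tcp_rot [2.522 0.787 2.455]
contact_force [-0.306 -1.073 -0.745]
grip_width 8.948
t [ 0.03  0.02 -0.02] w [ 0.    -0.001 -0.   ]
[-0.03  0.83  1.29  0.45  1.67 -0.07] 0.0
```

View pics/s4.png

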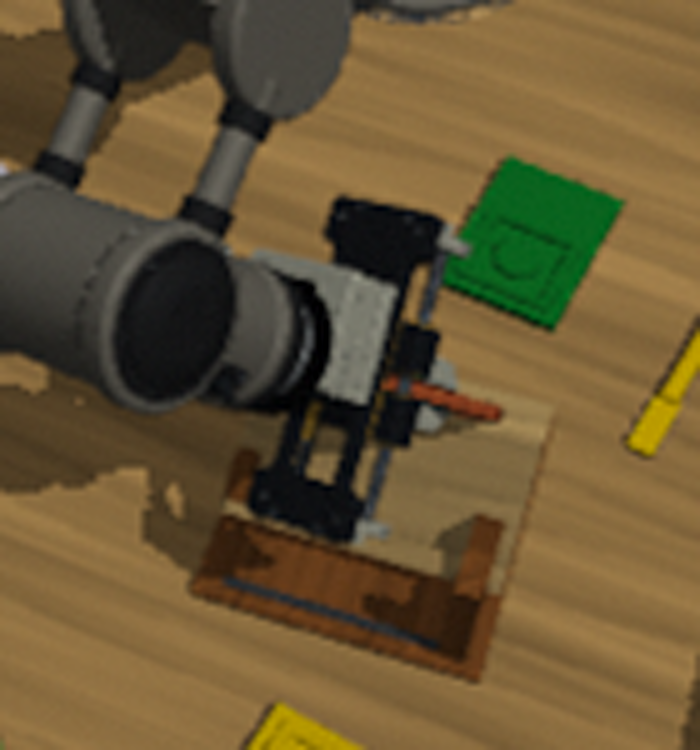

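View pics/t4.png

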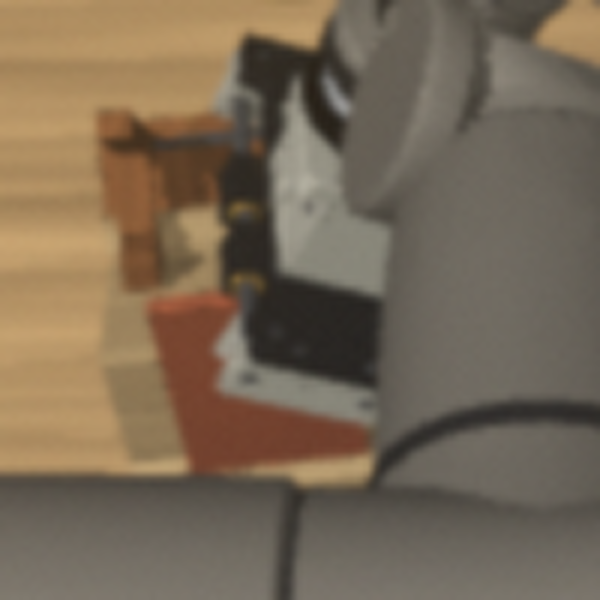

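```bash
cat > path.py <<'E'
from go import *
q=readout.get_obs()['joint_positions']
P0,R0=poseS(-TH,AL,gp,19); print('up in tool',R0.inv().apply([0,0,1]).round(3))
et=np.array([-20.9,-22,125.])
P1=P0+[0,0,130]
Pe,Re=poseS(TH,AL,et,19); P2=Pe+[0,0,130]
W=[]
for a in np.linspace(0,1,6):W.append((P0+a*(P1-P0),-TH))
for a in np.linspace(0,1,10)[1:]:W.append((P1+a*(P2-P1),-TH+a*2*TH))
for a in np.linspace(0,1,6)[1:]:W.append((P2+a*(Pe-P2),TH))
for P,th in W:
    q1,e=ik(P,rot(th,1)*R.from_euler('z',AL),q); print(P.round(),round(th,2),q1.round(2),e.round(2),np.abs(q1-q).max().round(2)); q=q1
E
python3 path.py
```

```text
up in tool [-0.709  0.41  -0.574]
[513. 192. 113.] -0.61 [-0.03  0.83  1.29  0.45  1.67 -0.07] 0.0 0.0
[513. 192. 139.] -0.61 [-0.03  0.8   1.28  0.45  1.71 -0.05] 0.0 0.04
[513. 192. 165.] -0.61 [-0.03  0.77  1.26  0.46  1.75 -0.02] 0.0 0.04
[513. 192. 191.] -0.61 [-0.03  0.74  1.24  0.46  1.8  -0.  ] 0.0 0.05
[513. 192. 217.] -0.61 [-0.03  0.72  1.21  0.47  1.85  0.02] 0.0 0.05
[513. 192. 243.] -0.61 [-0.03  0.7   1.18  0.47  1.89  0.05] 0.0 0.05
[511. 188. 243.] -0.48 [-0.04  0.62  1.27  0.47  1.77 -0.04] 0.0 0.13
[509. 183. 243.] -0.34 [-0.05  0.55  1.36  0.47  1.64 -0.13] 0.0 0.13
[508. 179. 243.] -0.2 [-0.07  0.48  1.46  0.48  1.51 -0.22] 0.0 0.13
[506. 175. 243.] -0.07 [-0.09  0.41  1.56  0.51  1.38 -0.32] 0.0 0.13
[504. 171. 242.] 0.07 [-0.11  0.34  1.66  0.56  1.25 -0.44] 0.0 0.13
[502. 166. 242.] 0.2 [-0.14  0.29  1.76  0.63  1.12 -0.58] 0.0 0.14
[500. 162. 242.] 0.34 [-0.16  0.24  1.86  0.72  1.   -0.75] 0.0 0.17
[498. 158. 242.] 0.48 [-0.2   0.2   1.96  0.86  0.9  -0.96] 0.0 0.21
[497. 154. 242.] 0.61 [-0.23  0.17  2.06  1.04  0.83 -1.21] 0.0 0.26
[497. 154. 216.] 0.61 [-0.23  0.22  2.1   1.11  0.79 -1.31] 0.0 0.1
[497. 154. 190.] 0.61 [-0.23  0.27  2.13  1.19  0.75 -1.42] 0.0 0.11
[497. 154. 164.] 0.61 [-0.23  0.33  2.16  1.28  0.73 -1.54] 0.0 0.12
[497. 154. 138.] 0.61 [-0.23  0.39  2.18  1.37  0.71 -1.67] 0.0 0.13
[497. 154. 112.] 0.61 [-0.23  0.45  2.2   1.47  0.69 -1.8 ] 0.0 0.13
```

arm_command(plan=[{"tx": -0.36, "ty": 0.21, "tz": -0.29, "wx": 0, "wy": 0, "wz": 0, "jaw": -1}, {"tx": -0.71, "ty": 0.41, "tz": -0.57, "wx": 0, "wy": 0, "wz": 0, "jaw": -1}, {"tx": -0.71, "ty": 0.41, "tz": -0.57, "wx": 0, "wy": 0, "wz": 0, "jaw": -1}, {"tx": -0.71, "ty": 0.41, "tz": -0.57, "wx": 0, "wy": 0, "wz": 0, "jaw": -1}, {"tx": 0, "ty": 0, "tz": 0, "wx": 0, "wy": 0, "wz": 0, "jaw": -1}])

```text
time: 7.6
tool_pos: [514.2, 191.7, 150.2]
tcp_rot: [2.518, 0.79, 2.452]
contact_force: [0.6, -0.8, -1.4]
grip_width: 8.5
```

```bash
python3 log.py
python3 - <<'E'
from go import *
s=imaging.capture('scene');t=imaging.capture('top')
crop('s',s,280,420,130,280,5,'s5.png');crop('t',t,240,340,175,275,6,'t5.png')
E
```

```text
time 7.6
joint_positions [-0.026  0.79   1.267  0.455  1.729 -0.039]
tool_pos [514.249 191.73  150.247]
tcp_rot [2.518 0.79  2.452]
contact_force [ 0.557 -0.822 -1.423]
grip_width 8.508
```

View pics/s5.png

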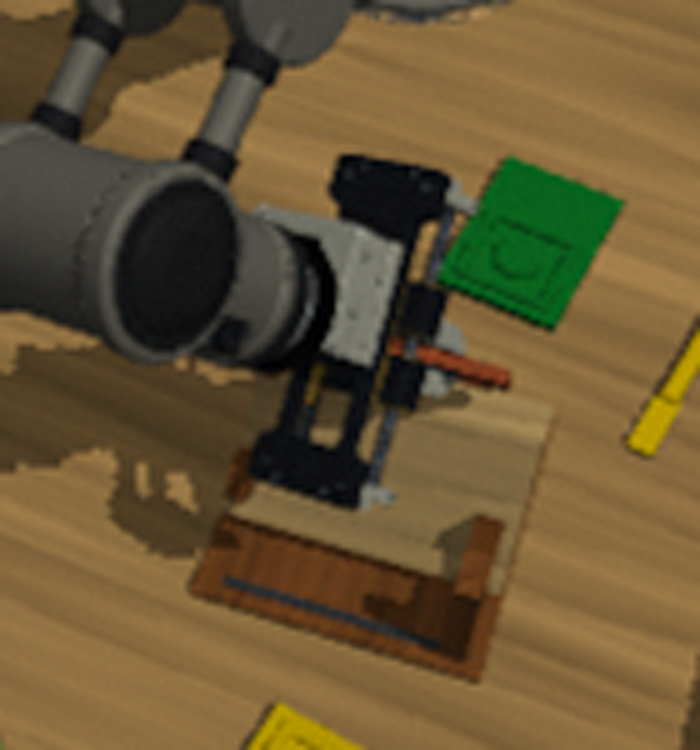

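View pics/t5.png

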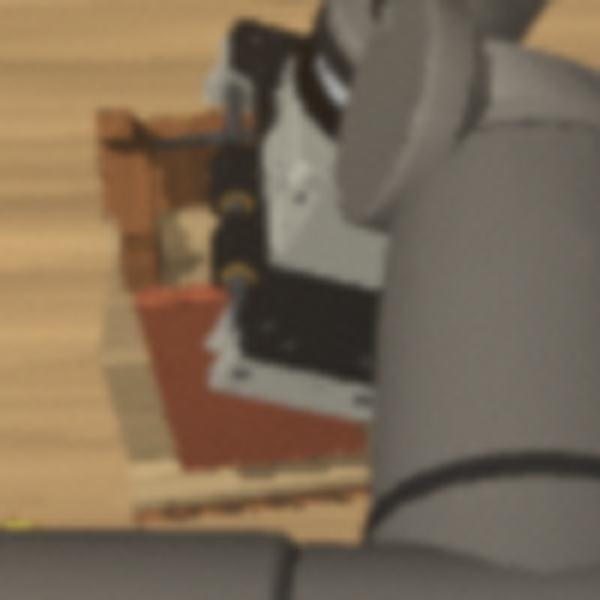

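arm_command(plan=[{"tx": -1.42, "ty": 0.82, "tz": -1.15, "wx": 0, "wy": 0, "wz": 0, "jaw": -1}, {"tx": -1.42, "ty": 0.82, "tz": -1.15, "wx": 0, "wy": 0, "wz": 0, "jaw": -1}, {"tx": -1.42, "ty": 0.82, "tz": -1.15, "wx": 0, "wy": 0, "wz": 0, "jaw": -1}, {"tx": -1.42, "ty": 0.82, "tz": -1.15, "wx": 0, "wy": 0, "wz": 0, "jaw": -1}, {"tx": -1.06, "ty": 0.62, "tz": -0.86, "wx": 0, "wy": 0, "wz": 0, "jaw": -1}, {"tx": 0, "ty": 0, "tz": 0, "wx": -0.05, "wy": -0.0866, "wz": 0, "jaw": -1}, {"tx": 0, "ty": 0, "tz": 0, "wx": -0.05, "wy": -0.0866, "wz": 0, "jaw": -1}, {"tx": 0, "ty": 0, "tz": 0, "wx": -0.05, "wy": -0.0866, "wz": 0, "jaw": -1}, {"tx": 0, "ty": 0, "tz": 0, "wx": -0.05, "wy": -0.0866, "wz": 0, "jaw": -1}, {"tx": 0, "ty": 0, "tz": 0, "wx": -0.05, "wy": -0.0866, "wz": 0, "jaw": -1}, {"tx": 0, "ty": 0, "tz": 0, "wx": -0.05, "wy": -0.0866, "wz": 0, "jaw": -1}, {"tx": 0, "ty": 0, "tz": 0, "wx": -0.05, "wy": -0.0866, "wz": 0, "jaw": -1}, {"tx": 0, "ty": 0, "tz": 0, "wx": -0.05, "wy": -0.0866, "wz": 0, "jaw": -1}, {"tx": 0, "ty": 0, "tz": 0, "wx": -0.05, "wy": -0.0866, "wz": 0, "jaw": -1}, {"tx": 0, "ty": 0, "tz": 0, "wx": -0.05, "wy": -0.0866, "wz": 0, "jaw": -1}, {"tx": 0, "ty": 0, "tz": 0, "wx": -0.05, "wy": -0.0866, "wz": 0, "jaw": -1}, {"tx": 0, "ty": 0, "tz": 0, "wx": -0.05, "wy": -0.0866, "wz": 0, "jaw": -1}, {"tx": 0, "ty": 0, "tz": 0, "wx": 0, "wy": 0, "wz": 0, "jaw": -1}, {"tx": 0, "ty": 0, "tz": 0, "wx": 0, "wy": 0, "wz": 0, "jaw": -1}])

```text
time: 9.6
tool_pos: [513.4, 191.7, 243.4]
tcp_rot: [0.648, 0.806, 0.91]
contact_force: [1.6, 1.1, -1.2]
grip_width: 8.8
```

```bash
python3 log.py
python3 - <<'E'
from go import *
et=np.array([-20.9,-22,125.]);Pe,Re=poseS(TH,AL,et,19)
show(Pe+[0,0,60],Re); show(Pe,Re)
s=imaging.capture('scene');t=imaging.capture('top')
crop('s',s,280,420,130,280,5,'s6.png');crop('t',t,240,340,175,275,6,'t6.png')
E
```

```text
time 9.6
joint_positions [-0.121  0.203  1.999  1.012  0.777 -1.08 ]
tool_pos [513.409 191.717 243.4  ]
tcp_rot [0.648 0.806 0.91 ]
contact_force [ 1.643  1.066 -1.196]
grip_width 8.827
t [ 2.38 -5.57 -5.68] w [-0.014 -0.022 -0.001]
[-0.23  0.31  2.15  1.25  0.73 -1.51] 0.0
t [ 6.7  -8.08 -9.  ] w [-0.014 -0.022 -0.001]
[-0.23  0.45  2.2   1.47  0.69 -1.8 ] 0.0
```

View pics/s6.png

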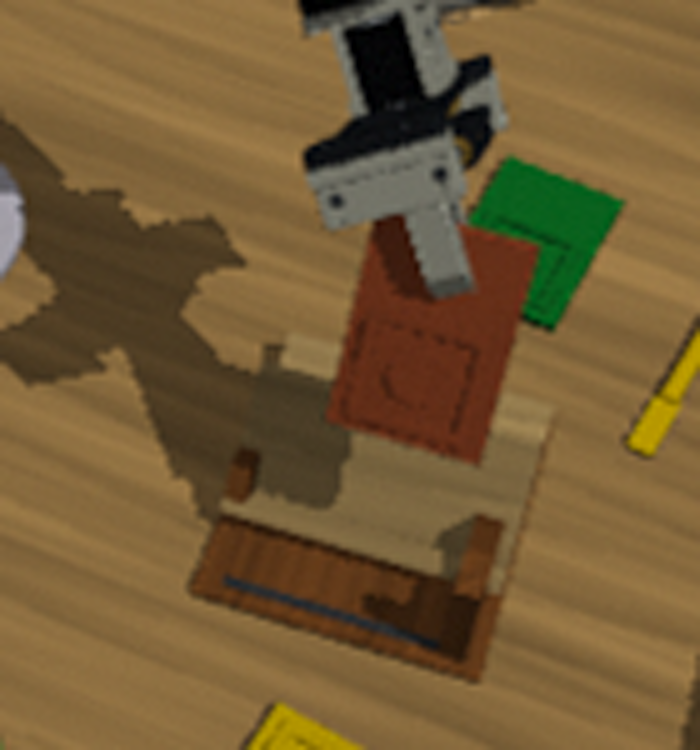

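View pics/t6.png

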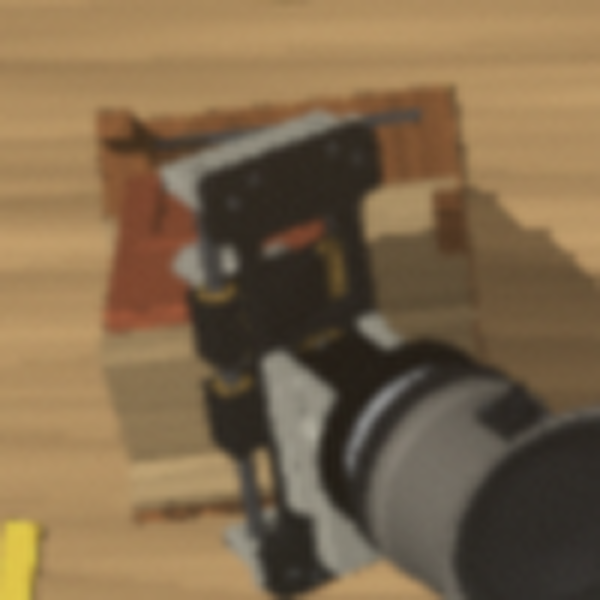

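```bash
cat > heldov.py <<'E'
from go import *
import sys
E8=[(0,1),(1,2),(2,3),(3,0),(4,5),(5,6),(6,7),(7,4),(0,4),(1,5),(2,6),(3,7)]
def held():
    o=readout.get_obs();Rt=R.from_euler('xyz',o['tcp_rot']);B=(Rt*R.from_euler('z',-AL)).as_matrix()
    X,Y,Z=B.T; C=o['tool_pos']+Rt.apply([3,0,0])+46*X; return C,X,Y,Z
def drawbox(im,n,k,x0,y0,V,col):
    q=(proj(n,np.array(V))-(x0,y0)+.5)*k-.5
    for a,b in E8: cv2.line(im,tuple(np.round(q[a]).astype(int).tolist()),tuple(np.round(q[b]).astype(int).tolist()),col,1)
def tb(C,X,Y,Z): return [C+a*65*X+b*45*Y+e*4.5*Z for b in(-1,1) for a,e in((-1,-1),(-1,1),(1,1),(1,-1))]
if __name__=='__main__':
    im=cv2.imread('pics/'+sys.argv[1]); drawbox(im,'scene',5,280,130,tb(*held()),(255,255,0)); cv2.imwrite('pics/'+sys.argv[2],im)
E
python3 heldov.py s6.png s6o.png
```

```text
(no output)
```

View pics/s6o.png

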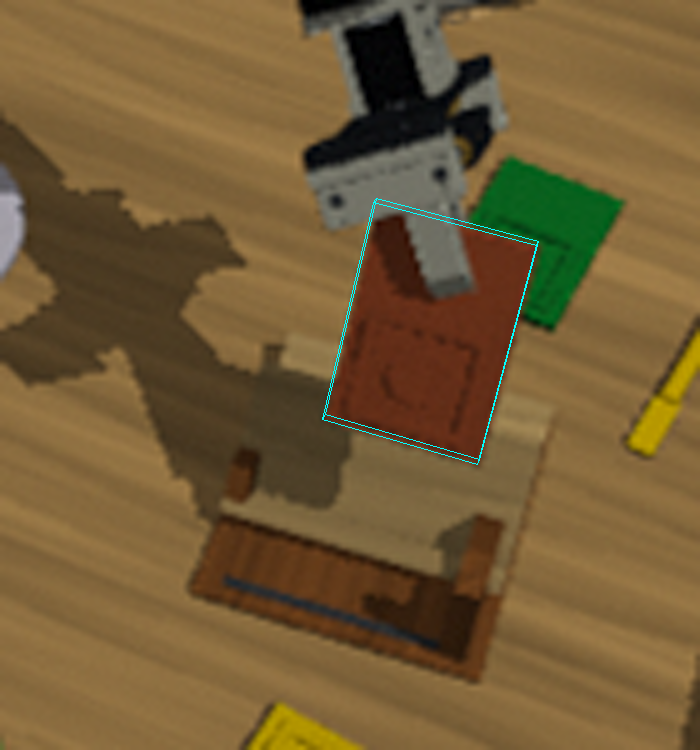

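Run:
```python
from go import *
et=np.array([-19.4,-22,125.]);Pe,Re=poseS(TH,AL,et,19)
show(Pe+[0,0,130],Re); print(Re.inv().apply([0,0,-1]))
```

```text
t [-2.6  -2.67 -1.79] w [-0.012 -0.021 -0.001]
[-0.23  0.17  2.06  1.04  0.83 -1.21] 0.0
[ 0.70940648 -0.40957602 -0.57357644]
```

arm_command(plan=[{"tx": -0.65, "ty": -0.67, "tz": -0.45, "wx": -0.006, "wy": -0.011, "wz": 0, "jaw": -1}, {"tx": -0.65, "ty": -0.67, "tz": -0.45, "wx": -0.006, "wy": -0.01, "wz": 0, "jaw": -1}, {"tx": -0.65, "ty": -0.67, "tz": -0.45, "wx": 0, "wy": 0, "wz": 0, "jaw": -1}, {"tx": -0.65, "ty": -0.66, "tz": -0.44, "wx": 0, "wy": 0, "wz": 0, "jaw": -1}, {"tx": 0, "ty": 0, "tz": 0, "wx": 0, "wy": 0, "wz": 0, "jaw": -1}, {"tx": 1.06, "ty": -0.61, "tz": -0.86, "wx": 0, "wy": 0, "wz": 0, "jaw": -1}, {"tx": 1.06, "ty": -0.61, "tz": -0.86, "wx": 0, "wy": 0, "wz": 0, "jaw": -1}, {"tx": 1.06, "ty": -0.61, "tz": -0.86, "wx": 0, "wy": 0, "wz": 0, "jaw": -1}, {"tx": 1.06, "ty": -0.61, "tz": -0.86, "wx": 0, "wy": 0, "wz": 0, "jaw": -1}, {"tx": 1.06, "ty": -0.61, "tz": -0.86, "wx": 0, "wy": 0, "wz": 0, "jaw": -1}, {"tx": 0, "ty": 0, "tz": 0, "wx": 0, "wy": 0, "wz": 0, "jaw": -1}, {"tx": 0, "ty": 0, "tz": 0, "wx": 0, "wy": 0, "wz": 0, "jaw": -1}])

```text
time: 10.9
tool_pos: [497.7, 153.9, 166.3]
tcp_rot: [0.621, 0.787, 0.89]
contact_force: [0.6, -0.4, -0.8]
grip_width: 9.1
```

```bash
python3 log.py
python3 - <<'E'
from go import *
et=np.array([-19.4,-22,125.]);Pe,Re=poseS(TH,AL,et,19)
show(Pe+[0,0,25],Re)
s=imaging.capture('scene')
crop('s',s,280,420,130,280,5,'s7.png')
E
python3 heldov.py s7.png s7o.png
```

```text
time 10.9
joint_positions [-0.233  0.322  2.153  1.269  0.73  -1.531]
tool_pos [497.668 153.948 166.301]
tcp_rot [0.621 0.787 0.89 ]
contact_force [ 0.593 -0.434 -0.831]
grip_width 9.063
t [ 2.11 -1.25 -1.68] w [-0.     0.001 -0.001]
[-0.23  0.39  2.18  1.37  0.7  -1.67] 0.0
```

View pics/s7o.png

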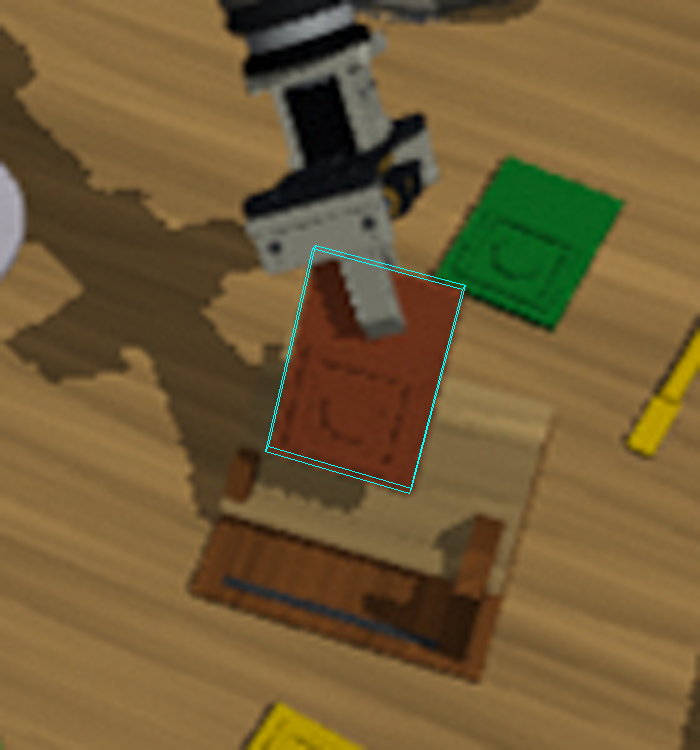

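arm_command(plan=[{"tx": 0.7, "ty": -0.42, "tz": -0.56, "wx": 0, "wy": 0, "wz": 0, "jaw": -1}, {"tx": 0.7, "ty": -0.42, "tz": -0.56, "wx": 0, "wy": 0, "wz": 0, "jaw": -1}, {"tx": 0.71, "ty": -0.41, "tz": -0.56, "wx": 0, "wy": 0, "wz": 0, "jaw": -1}, {"tx": 0.71, "ty": -0.41, "tz": -0.57, "wx": 0, "wy": 0, "wz": 0, "jaw": -1}, {"tx": 0.28, "ty": -0.16, "tz": -0.23, "wx": 0, "wy": 0, "wz": 0, "jaw": -1}, {"tx": 0, "ty": 0, "tz": 0, "wx": 0, "wy": 0, "wz": 0, "jaw": -1}, {"tx": 0, "ty": 0, "tz": 0, "wx": 0, "wy": 0, "wz": 0, "jaw": -1}])

```text
time: 11.65
tool_pos: [498.1, 153.7, 123.1]
tcp_rot: [0.619, 0.786, 0.889]
contact_force: [0.0, -0.2, -1.6]
grip_width: 9.0
```

```bash
cat > st.py <<'E'
from heldov import *
C,X,Y,Z=held(); inv=RS.inv()
print('tile in stand',inv.apply(C-ST).round(1),'x',inv.apply(X).round(3),'z',inv.apply(Z).round(3))
E
python3 log.py; python3 st.py;python3 - <<'E'
from go import *
et=np.array([-19.4,-22,125.]);Pe,Re=poseS(TH,AL,et,19)
show(Pe,Re)
s=imaging.capture('scene')
crop('s',s,280,420,130,280,5,'s8.png')
E
```

```text
time 11.65
joint_positions [-0.234  0.424  2.192  1.43   0.699 -1.743]
tool_pos [498.097 153.697 123.068]
tcp_rot [0.619 0.786 0.889]
contact_force [ 0.023 -0.206 -1.577]
grip_width 9.048
tile in stand [ 18.  -22.   83.3] x [ 0.576  0.001 -0.818] z [ 0.818 -0.     0.576]
t [ 0.81 -0.47 -0.67] w [ 0.001  0.002 -0.001]
[-0.23  0.45  2.2   1.47  0.69 -1.79] 0.0
```

View pics/s8.png

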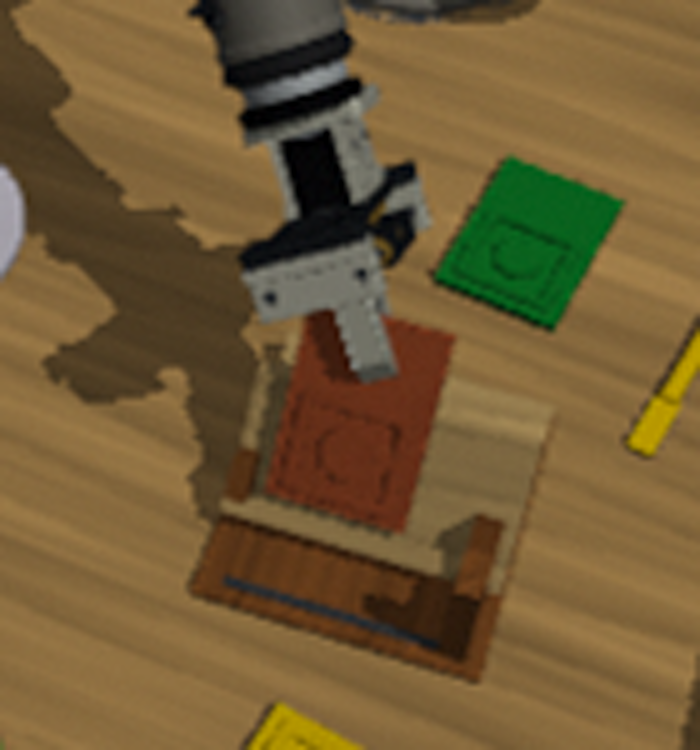

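arm_command(plan=[{"tx": 0.14, "ty": -0.08, "tz": -0.115, "wx": 0, "wy": 0, "wz": 0, "jaw": -1}, {"tx": 0.14, "ty": -0.08, "tz": -0.115, "wx": 0, "wy": 0, "wz": 0, "jaw": -1}, {"tx": 0.14, "ty": -0.08, "tz": -0.115, "wx": 0, "wy": 0, "wz": 0, "jaw": -1}, {"tx": 0.14, "ty": -0.08, "tz": -0.115, "wx": 0, "wy": 0, "wz": 0, "jaw": -1}, {"tx": 0, "ty": 0, "tz": 0, "wx": 0, "wy": 0, "wz": 0, "jaw": -1}])

```text
time: 12.2
tool_pos: [497.5, 153.8, 114.1]
tcp_rot: [0.621, 0.787, 0.89]
contact_force: [-0.5, -0.2, -2.2]
grip_width: 8.8
```

```bash
python3 log.py; python3 st.py
```

```text
time 12.2
joint_positions [-0.234  0.445  2.199  1.461  0.695 -1.785]
tool_pos [497.516 153.755 114.115]
tcp_rot [0.621 0.787 0.89 ]
contact_force [-0.544 -0.182 -2.242]
grip_width 8.826
tile in stand [ 17.4 -21.9  74.3] x [ 0.574  0.001 -0.819] z [ 0.819 -0.     0.574]
```

arm_command(plan=[{"tx": 0.07, "ty": -0.04, "tz": -0.057, "wx": 0, "wy": 0, "wz": 0, "jaw": -1}, {"tx": 0, "ty": 0, "tz": 0, "wx": 0, "wy": 0, "wz": 0, "jaw": -1}])

```text
time: 12.4
tool_pos: [497.6, 153.7, 113.4]
tcp_rot: [0.62, 0.787, 0.89]
contact_force: [-0.0, -0.6, -1.5]
grip_width: 8.8
```

arm_command(plan=[{"tx": 0.07, "ty": -0.04, "tz": -0.057, "wx": 0, "wy": 0, "wz": 0, "jaw": -1}, {"tx": 0, "ty": 0, "tz": 0, "wx": 0, "wy": 0, "wz": 0, "jaw": -1}])

```text
time: 12.6
tool_pos: [497.6, 153.7, 112.4]
tcp_rot: [0.62, 0.787, 0.89]
contact_force: [0.2, -0.5, -0.6]
grip_width: 8.9
```

```bash
python3 log.py; python3 st.py
```

```text
time 12.6
joint_positions [-0.234  0.45   2.201  1.469  0.694 -1.795]
tool_pos [497.612 153.739 112.41 ]
tcp_rot [0.62  0.787 0.89 ]
contact_force [ 0.181 -0.491 -0.64 ]
grip_width 8.898
tile in stand [ 17.5 -21.9  72.6] x [ 0.575  0.001 -0.818] z [ 0.818 -0.     0.575]
```

arm_command(plan=[{"tx": 0.07, "ty": -0.04, "tz": -0.057, "wx": 0, "wy": 0, "wz": 0, "jaw": -1}, {"tx": 0, "ty": 0, "tz": 0, "wx": 0, "wy": 0, "wz": 0, "jaw": -1}])

```text
time: 12.8
tool_pos: [497.6, 153.7, 112.0]
tcp_rot: [0.619, 0.786, 0.889]
contact_force: [-3.7, -2.1, 5.2]
grip_width: 9.0
```

arm_command(plan=[{"tx": 0.07, "ty": -0.04, "tz": -0.057, "wx": 0, "wy": 0, "wz": 0, "jaw": -1}, {"tx": 0, "ty": 0, "tz": 0, "wx": 0, "wy": 0, "wz": 0, "jaw": -1}])

```text
time: 13.0
tool_pos: [497.5, 153.7, 111.8]
tcp_rot: [0.618, 0.785, 0.889]
contact_force: [-10.9, -8.8, 16.0]
grip_width: 8.8
```

```bash
python3 log.py; python3 st.py
```

```text
time 13.0
joint_positions [-0.235  0.452  2.203  1.476  0.696 -1.805]
tool_pos [497.525 153.718 111.808]
tcp_rot [0.618 0.785 0.889]
contact_force [-10.898  -8.834  15.982]
grip_width 8.757
tile in stand [ 17.5 -21.9  72.1] x [ 0.576  0.002 -0.817] z [ 0.817 -0.001  0.576]
```

arm_command(plan=[{"tx": -0.07, "ty": 0.04, "tz": 0.02, "wx": 0, "wy": 0, "wz": 0, "jaw": -1}, {"tx": 0, "ty": 0, "tz": 0, "wx": 0, "wy": 0, "wz": 0, "jaw": -1}])

```text
time: 13.2
tool_pos: [497.4, 153.6, 111.8]
tcp_rot: [0.619, 0.786, 0.889]
contact_force: [-5.9, -5.0, 8.3]
grip_width: 8.8
```

```bash
python3 log.py; python3 st.py
python3 - <<'E'
from go import *
s=imaging.capture('scene')
crop('s',s,280,420,130,280,5,'s9.png')
E
python3 heldov.py s9.png s9o.png
```

```text
time 13.2
joint_positions [-0.234  0.451  2.202  1.474  0.694 -1.801]
tool_pos [497.414 153.649 111.796]
tcp_rot [0.619 0.786 0.889]
contact_force [-5.946 -4.953  8.251]
grip_width 8.762
tile in stand [ 17.4 -22.   72.1] x [ 0.575  0.001 -0.818] z [ 0.818 -0.     0.575]
```

View pics/s9o.png

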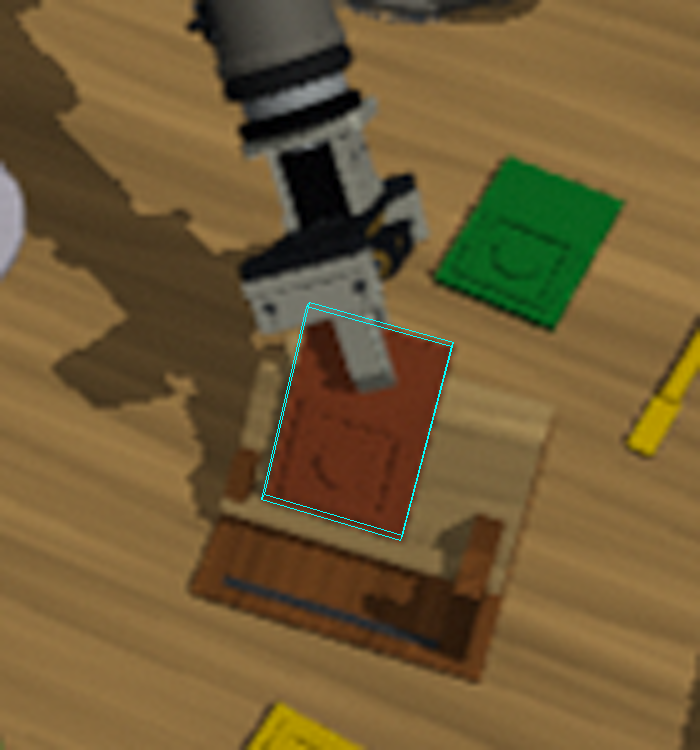

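arm_command(plan=[{"tx": 0, "ty": 0, "tz": 0, "wx": 0, "wy": 0, "wz": 0, "jaw": -0.75}, {"tx": 0, "ty": 0, "tz": 0, "wx": 0, "wy": 0, "wz": 0, "jaw": -0.7}, {"tx": 0, "ty": 0, "tz": 0, "wx": 0, "wy": 0, "wz": 0, "jaw": -0.6}, {"tx": 0, "ty": 0, "tz": 0, "wx": 0, "wy": 0, "wz": 0, "jaw": -0.4}, {"tx": 0, "ty": 0, "tz": 0, "wx": 0, "wy": 0, "wz": 0, "jaw": -0.2}, {"tx": 0, "ty": 0, "tz": 0, "wx": 0, "wy": 0, "wz": 0, "jaw": 0}, {"tx": 0, "ty": 0, "tz": 0, "wx": 0, "wy": 0, "wz": 0, "jaw": 0}, {"tx": 0, "ty": 0, "tz": 0, "wx": 0, "wy": 0, "wz": 0, "jaw": 0}])

```text
time: 14.05
tool_pos: [497.3, 153.7, 111.3]
tcp_rot: [0.62, 0.787, 0.89]
contact_force: [0.3, -0.3, -0.2]
grip_width: 45.6
```

```bash
python3 log.py
python3 - <<'E'
from go import *
s=imaging.capture('scene')
crop('s',s,280,420,130,280,5,'s10.png')
E
```

```text
time 14.05
joint_positions [-0.234  0.452  2.202  1.474  0.694 -1.801]
tool_pos [497.325 153.71  111.259]
tcp_rot [0.62  0.787 0.89 ]
contact_force [ 0.338 -0.299 -0.16 ]
grip_width 45.612
```

View pics/s10.png

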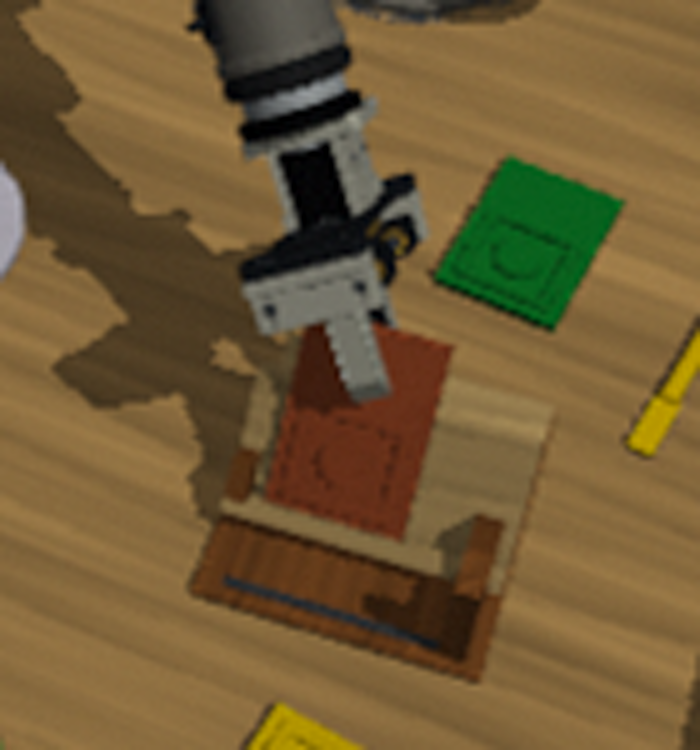

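arm_command(plan=[{"tx": -1, "ty": 0, "tz": 0, "wx": 0, "wy": 0, "wz": 0, "jaw": 0}, {"tx": -2, "ty": 0, "tz": 0, "wx": 0, "wy": 0, "wz": 0, "jaw": 0}, {"tx": -3, "ty": 0, "tz": 0, "wx": 0, "wy": 0, "wz": 0, "jaw": 0}, {"tx": -3, "ty": 0, "tz": 0, "wx": 0, "wy": 0, "wz": 0, "jaw": 0}, {"tx": -3, "ty": 0, "tz": 0, "wx": 0, "wy": 0, "wz": 0, "jaw": 0}, {"tx": -3, "ty": 0, "tz": 0, "wx": 0, "wy": 0, "wz": 0, "jaw": -0.5}, {"tx": 0, "ty": 0, "tz": 0, "wx": 0, "wy": 0, "wz": 0, "jaw": -1}])

```text
time: 14.8
tool_pos: [431.0, 69.7, 219.5]
tcp_rot: [0.613, 0.787, 0.883]
contact_force: [0.2, 0.3, -0.9]
grip_width: 34.4
```

```bash
python3 log.py
python3 - <<'E'
from go import *
s=imaging.capture('scene');t=imaging.capture('top')
crop('s',s,280,420,130,280,5,'s11.png');crop('t',t,240,340,175,275,6,'t11.png')
im=cv2.imread('pics/s11.png')
from heldov import drawbox,tb
B=RS.as_matrix()
X=B@[s_:=0.5736,0,-.8192];Y=B@[0,1,0];Z=B@[.8192,0,.5736]
drawbox(im,'scene',5,280,130,tb(w([16.4,-22,71.8]),X,Y,Z),(255,255,0));cv2.imwrite('pics/s11.png',im)
im=cv2.imread('pics/t11.png')
drawbox(im,'top',6,240,175,tb(w([16.4,-22,71.8]),X,Y,Z),(255,255,0));cv2.imwrite('pics/t11.png',im)
show(w([111,115,220]),rot(0,1))
q=readout.get_obs()['joint_positions']
for y,z in((115,76),(90,76),(40,76)):
    q,e=ik(w([111,y,z]),rot(0,1),q);print(q.round(2),e)
E
```

```text
time 14.8
joint_positions [-0.546  0.12   2.215  1.007  0.974 -1.486]
tool_pos [430.955  69.74  219.475]
tcp_rot [0.613 0.787 0.883]
contact_force [ 0.171  0.336 -0.882]
grip_width 34.428
t [20.31 13.   16.15] w [ 0.16   0.599 -0.507]
[0.35 0.65 1.09 0.   1.4  0.25] 0.0
[0.35 0.77 1.26 0.   1.1  0.25] 1.1368683772161603e-13
[0.32 0.76 1.29 0.   1.09 0.22] 1.1368683772161603e-13
[0.24 0.74 1.34 0.   1.06 0.14] 1.6653345369377345e-14
```

View pics/s11.png

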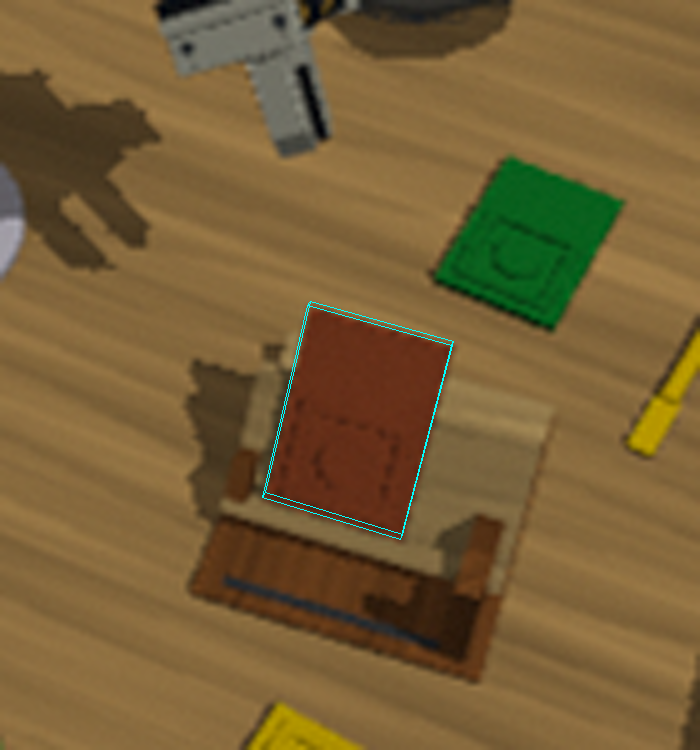

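View pics/t11.png

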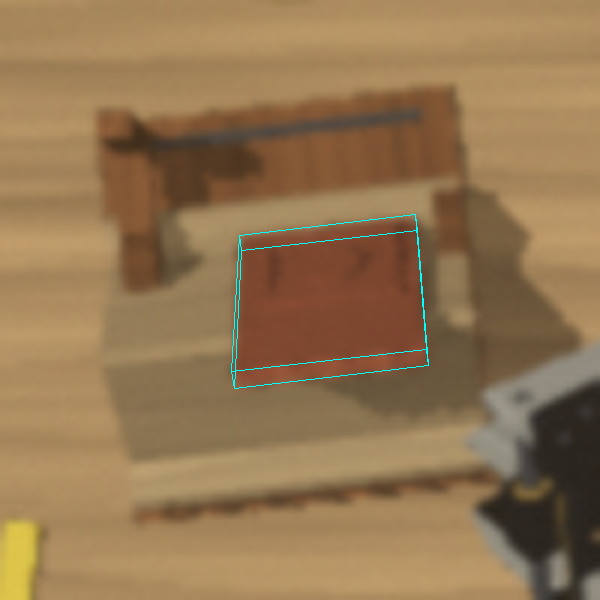

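arm_command(plan=[{"tx": -2.4, "ty": 1.37, "tz": 1.9, "wx": 0, "wy": 0, "wz": 0, "jaw": -1}, {"tx": -2.4, "ty": 1.37, "tz": 1.9, "wx": 0, "wy": 0, "wz": 0, "jaw": -1}, {"tx": -2.4, "ty": 1.37, "tz": 1.9, "wx": 0, "wy": 0, "wz": 0, "jaw": -1}, {"tx": 0, "ty": 0, "tz": 0, "wx": 0.027, "wy": 0.1, "wz": -0.0845, "jaw": -1}, {"tx": 0, "ty": 0, "tz": 0, "wx": 0.027, "wy": 0.1, "wz": -0.0845, "jaw": -1}, {"tx": 0, "ty": 0, "tz": 0, "wx": 0.027, "wy": 0.1, "wz": -0.0845, "jaw": -1}, {"tx": 0, "ty": 0, "tz": 0, "wx": 0.027, "wy": 0.1, "wz": -0.0845, "jaw": -1}, {"tx": 0, "ty": 0, "tz": 0, "wx": 0.027, "wy": 0.1, "wz": -0.0845, "jaw": -1}, {"tx": 0, "ty": 0, "tz": 0, "wx": 0.027, "wy": 0.1, "wz": -0.0845, "jaw": -1}, {"tx": 0, "ty": 0, "tz": 0, "wx": 0, "wy": 0, "wz": 0, "jaw": -1}])

```text
time: 15.9
tool_pos: [430.8, 73.6, 316.3]
tcp_rot: [2.917, 1.564, 3.023]
contact_force: [-0.3, -0.4, -0.0]
grip_width: 0.4
```

```bash
python3 log.py
python3 - <<'E'
from go import *
show(w([111,115,200]),rot(0,1))
E
```

```text
time 15.9
joint_positions [-7.000e-03  1.320e-01  1.615e+00  1.000e-03  1.401e+00 -1.130e-01]
tool_pos [430.837  73.614 316.349]
tcp_rot [2.917 1.564 3.023]
contact_force [-0.261 -0.4   -0.026]
grip_width 0.352
t [11.54 21.03 19.77] w [ 0.005 -0.006 -0.001]
[0.35 0.66 1.12 0.   1.36 0.25] 0.0
```

arm_command(plan=[{"tx": 0, "ty": 3.5, "tz": 3.3, "wx": 0.005, "wy": -0.006, "wz": 0, "jaw": -1}, {"tx": 0, "ty": 3.5, "tz": 3.3, "wx": 0, "wy": 0, "wz": 0, "jaw": -1}, {"tx": 0, "ty": 3.5, "tz": 3.3, "wx": 0, "wy": 0, "wz": 0, "jaw": -1}, {"tx": 0, "ty": 3.5, "tz": 3.3, "wx": 0, "wy": 0, "wz": 0, "jaw": -1}, {"tx": 0, "ty": 3.5, "tz": 3.3, "wx": 0, "wy": 0, "wz": 0, "jaw": -1}, {"tx": 0, "ty": 3.5, "tz": 3.3, "wx": 0, "wy": 0, "wz": 0, "jaw": -1}, {"tx": 3.8, "ty": 0, "tz": 0, "wx": 0, "wy": 0, "wz": 0, "jaw": -1}, {"tx": 3.8, "ty": 0, "tz": 0, "wx": 0, "wy": 0, "wz": 0, "jaw": -1}, {"tx": 3.8, "ty": 0, "tz": 0, "wx": 0, "wy": 0, "wz": 0, "jaw": -1}, {"tx": 0, "ty": 0, "tz": 0, "wx": 0, "wy": 0, "wz": 0, "jaw": -1}, {"tx": 0, "ty": 0, "tz": 0, "wx": 0, "wy": 0, "wz": 0, "jaw": -1}])

```text
time: 17.0
tool_pos: [606.9, 299.0, 204.7]
tcp_rot: [0.853, 1.567, 0.949]
contact_force: [-0.3, -0.2, 1.5]
grip_width: 0.4
```

```bash
python3 log.py
python3 - <<'E'
from go import *
show(w([111,115,76]),rot(0,1)); print(RS.inv().apply(readout.get_obs()['tool_pos']-ST))
s=imaging.capture('scene')
crop('s',s,280,420,130,280,5,'s12.png')
E
```

```text
time 17.0
joint_positions [0.344 0.657 1.119 0.002 1.363 0.247]
tool_pos [606.909 299.03  204.717]
tcp_rot [0.853 1.567 0.949]
contact_force [-0.343 -0.225  1.498]
grip_width 0.371
t [12.87  0.46 -0.23] w [-0.005  0.002 -0.003]
[0.35 0.77 1.26 0.   1.1  0.25] 0.0
[112.98544676 110.099327   204.71702462]
```

View pics/s12.png

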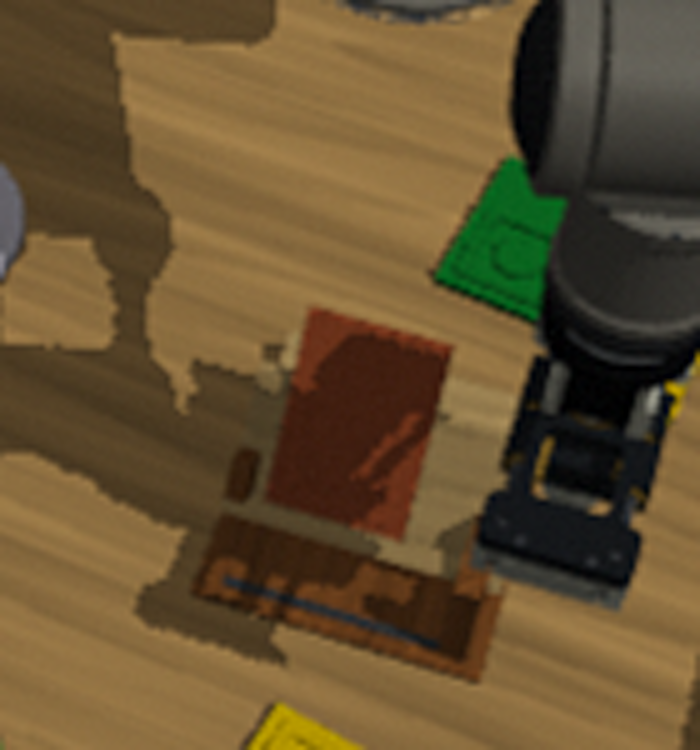

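arm_command(plan=[{"tx": 3, "ty": 0.4, "tz": -0.2, "wx": -0.005, "wy": 0.002, "wz": -0.003, "jaw": -1}, {"tx": 3, "ty": 0, "tz": 0, "wx": 0, "wy": 0, "wz": 0, "jaw": -1}, {"tx": 3, "ty": 0, "tz": 0, "wx": 0, "wy": 0, "wz": 0, "jaw": -1}, {"tx": 3, "ty": 0, "tz": 0, "wx": 0, "wy": 0, "wz": 0, "jaw": -1}, {"tx": 0.9, "ty": 0, "tz": 0, "wx": 0, "wy": 0, "wz": 0, "jaw": -1}, {"tx": 0, "ty": 0, "tz": 0, "wx": 0, "wy": 0, "wz": 0, "jaw": -1}, {"tx": 0, "ty": -1, "tz": 0, "wx": 0, "wy": 0, "wz": 0, "jaw": -1}, {"tx": 0, "ty": 0, "tz": 0, "wx": 0, "wy": 0, "wz": 0, "jaw": -1}])

```text
time: 17.85
tool_pos: [607.5, 291.9, 78.5]
tcp_rot: [-0.237, 1.565, -0.138]
contact_force: [-0.1, -1.1, 0.1]
grip_width: 0.4
```

```bash
python3 log.py
python3 - <<'E'
from go import *
show(w([111,105,76]),rot(0,1)); print(RS.inv().apply(readout.get_obs()['tool_pos']-ST))
s=imaging.capture('scene')
crop('s',s,280,420,130,280,5,'s13.png')
E
```

```text
time 17.85
joint_positions [ 0.335  0.766  1.275 -0.003  1.096  0.237]
tool_pos [607.518 291.868  78.471]
tcp_rot [-0.237  1.565 -0.138]
contact_force [-0.146 -1.082  0.092]
grip_width 0.439
t [ 0.25  0.21 -0.19] w [-0.002  0.006  0.001]
[0.34 0.77 1.28 0.   1.1  0.24] 0.0
[112.86971552 102.91174109  78.47127245]
```

View pics/s13.png

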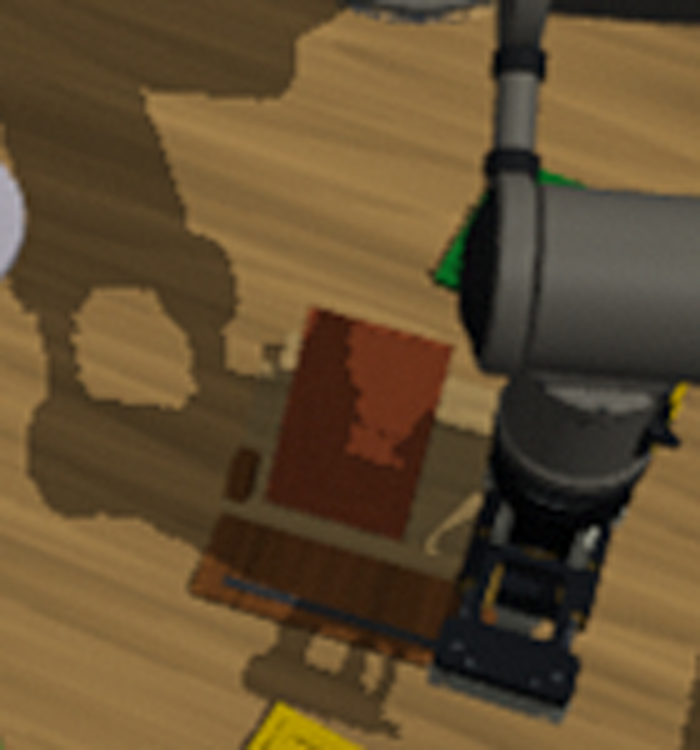

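arm_command(plan=[{"tx": 0.25, "ty": -0.4, "tz": -0.19, "wx": -0.002, "wy": 0.006, "wz": 0, "jaw": -1}, {"tx": 0, "ty": -0.4, "tz": 0, "wx": 0, "wy": 0, "wz": 0, "jaw": -1}, {"tx": 0, "ty": -0.3, "tz": 0, "wx": 0, "wy": 0, "wz": 0, "jaw": -1}, {"tx": 0, "ty": -0.3, "tz": 0, "wx": 0, "wy": 0, "wz": 0, "jaw": -1}, {"tx": 0, "ty": -0.3, "tz": 0, "wx": 0, "wy": 0, "wz": 0, "jaw": -1}, {"tx": 0, "ty": -0.3, "tz": 0, "wx": 0, "wy": 0, "wz": 0, "jaw": -1}, {"tx": 0, "ty": -0.3, "tz": 0, "wx": 0, "wy": 0, "wz": 0, "jaw": -1}, {"tx": 0, "ty": -0.3, "tz": 0, "wx": 0, "wy": 0, "wz": 0, "jaw": -1}])

```text
time: 18.7
tool_pos: [606.8, 266.6, 73.5]
tcp_rot: [-2.748, 1.566, -2.645]
contact_force: [-0.3, 0.9, -0.4]
grip_width: 0.1
```

```bash
python3 log.py
python3 - <<'E'
from go import *
show(w([111,75,76]),rot(0,1)); print(RS.inv().apply(readout.get_obs()['tool_pos']-ST))
E
```

```text
time 18.7
joint_positions [ 2.990e-01  7.570e-01  1.308e+00 -1.000e-03  1.081e+00  1.970e-01]
tool_pos [606.755 266.568  73.502]
tcp_rot [-2.748  1.566 -2.645]
contact_force [-0.282  0.92  -0.392]
grip_width 0.126
t [-0.25 -0.28  0.14] w [ 0.001 -0.004  0.002]
[0.29 0.75 1.31 0.   1.08 0.19] 0.0
[109.5592793   77.81792555  73.50178962]
```

arm_command(plan=[{"tx": -0.2, "ty": -0.3, "tz": 0.1, "wx": 0, "wy": 0, "wz": 0, "jaw": -1}, {"tx": 0, "ty": -0.3, "tz": 0, "wx": 0, "wy": 0, "wz": 0, "jaw": -1}, {"tx": 0, "ty": -0.3, "tz": 0, "wx": 0, "wy": 0, "wz": 0, "jaw": -1}, {"tx": 0, "ty": -0.3, "tz": 0, "wx": 0, "wy": 0, "wz": 0, "jaw": -1}, {"tx": 0, "ty": -0.3, "tz": 0, "wx": 0, "wy": 0, "wz": 0, "jaw": -1}, {"tx": 0, "ty": -0.3, "tz": 0, "wx": 0, "wy": 0, "wz": 0, "jaw": -1}, {"tx": 0, "ty": 0, "tz": 0, "wx": 0, "wy": 0, "wz": 0, "jaw": -1}])

```text
time: 19.4
tool_pos: [609.7, 248.3, 75.5]
tcp_rot: [-2.65, 1.566, -2.549]
contact_force: [-0.8, 0.4, 0.0]
grip_width: 0.1
```

```bash
python3 log.py
python3 - <<'E'
from go import *
print(RS.inv().apply(readout.get_obs()['tool_pos']-ST))
s=imaging.capture('scene')
crop('s',s,280,420,130,280,5,'s14.png')
E
```

```text
time 19.4
joint_positions [ 0.271  0.748  1.322 -0.002  1.077  0.17 ]
tool_pos [609.717 248.275  75.489]
tcp_rot [-2.65   1.566 -2.549]
contact_force [-0.812  0.44   0.006]
grip_width 0.095
[110.66185559  59.31990676  75.48892957]
```

View pics/s14.png

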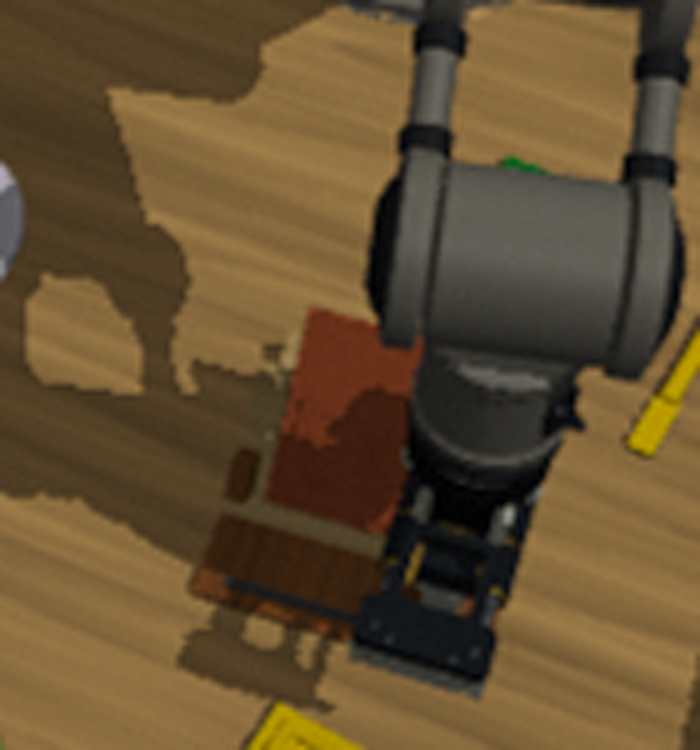

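arm_command(plan=[{"tx": 0, "ty": -0.2, "tz": 0, "wx": 0, "wy": 0, "wz": 0, "jaw": -1}, {"tx": 0, "ty": -0.2, "tz": 0, "wx": 0, "wy": 0, "wz": 0, "jaw": -1}, {"tx": 0, "ty": -0.2, "tz": 0, "wx": 0, "wy": 0, "wz": 0, "jaw": -1}, {"tx": 0, "ty": -0.2, "tz": 0, "wx": 0, "wy": 0, "wz": 0, "jaw": -1}, {"tx": 0, "ty": -0.2, "tz": 0, "wx": 0, "wy": 0, "wz": 0, "jaw": -1}, {"tx": 0, "ty": -0.1, "tz": 0, "wx": 0, "wy": 0, "wz": 0, "jaw": -1}])

```text
time: 20.05
tool_pos: [610.7, 237.9, 75.4]
tcp_rot: [-2.751, 1.566, -2.649]
contact_force: [0.4, 2.3, -1.3]
grip_width: 0.4
```

arm_command(plan=[{"tx": 0, "ty": -0.1, "tz": 0, "wx": 0, "wy": 0, "wz": 0, "jaw": -1}, {"tx": 0, "ty": -0.1, "tz": 0, "wx": 0, "wy": 0, "wz": 0, "jaw": -1}])

```text
time: 20.25
tool_pos: [610.9, 235.9, 75.5]
tcp_rot: [-2.736, 1.566, -2.634]
contact_force: [0.8, 1.5, -1.2]
grip_width: 0.6
```

arm_command(plan=[{"tx": 0, "ty": -0.1, "tz": 0, "wx": 0, "wy": 0, "wz": 0, "jaw": -1}, {"tx": 0, "ty": -0.1, "tz": 0, "wx": 0, "wy": 0, "wz": 0, "jaw": -1}])

```text
time: 20.45
tool_pos: [611.1, 233.9, 75.5]
tcp_rot: [-2.737, 1.566, -2.635]
contact_force: [0.9, 2.9, -1.0]
grip_width: -0.1
```

```bash
python3 log.py
python3 - <<'E'
from go import *
print(RS.inv().apply(readout.get_obs()['tool_pos']-ST))
s=imaging.capture('scene')
crop('s',s,280,420,130,280,5,'s15.png')
E
```

```text
time 20.45
joint_positions [ 2.490e-01  7.410e-01  1.336e+00 -1.000e-03  1.069e+00  1.480e-01]
tool_pos [611.125 233.941  75.456]
tcp_rot [-2.737  1.566 -2.635]
contact_force [ 0.885  2.922 -1.019]
grip_width -0.144
[110.6172429   44.91637357  75.45610808]
```

View pics/s15.png

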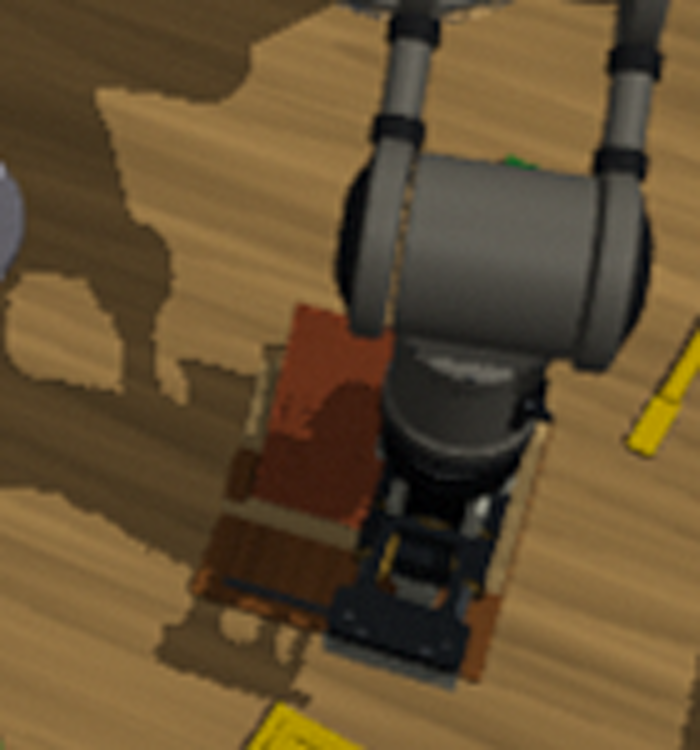

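Tile is sliding along, nearly at the fixed stop. I'll go on in 1 mm steps, watching the force.

arm_command(plan=[{"tx": 0, "ty": -0.1, "tz": 0, "wx": 0, "wy": 0, "wz": 0, "jaw": -1}, {"tx": 0, "ty": 0, "tz": 0, "wx": 0, "wy": 0, "wz": 0, "jaw": -1}])

```text
time: 20.7
tool_pos: [611.2, 233.0, 75.5]
tcp_rot: [-2.745, 1.566, -2.643]
contact_force: [0.9, 2.0, -1.5]
grip_width: 0.4
```

arm_command(plan=[{"tx": 0, "ty": -0.1, "tz": 0, "wx": 0, "wy": 0, "wz": 0, "jaw": -1}, {"tx": 0, "ty": 0, "tz": 0, "wx": 0, "wy": 0, "wz": 0, "jaw": -1}])

```text
time: 20.9
tool_pos: [611.2, 232.9, 75.5]
tcp_rot: [-3.022, 1.567, -2.92]
contact_force: [0.7, 5.7, -0.9]
grip_width: 0.7
```

arm_command(plan=[{"tx": 0, "ty": -0.1, "tz": 0, "wx": 0, "wy": 0, "wz": 0, "jaw": -1}, {"tx": 0, "ty": 0, "tz": 0, "wx": 0, "wy": 0, "wz": 0, "jaw": -1}])

```text
time: 21.1
tool_pos: [611.2, 232.8, 75.5]
tcp_rot: [2.945, 1.567, 3.048]
contact_force: [-0.0, 9.7, -1.6]
grip_width: 0.3
```

arm_command(plan=[{"tx": 0, "ty": 0.2, "tz": 0, "wx": 0, "wy": 0, "wz": 0, "jaw": -1}, {"tx": 0, "ty": 1, "tz": 0, "wx": 0, "wy": 0, "wz": 0, "jaw": -1}, {"tx": 0, "ty": 2, "tz": 0, "wx": 0, "wy": 0, "wz": 0, "jaw": -1}, {"tx": 0, "ty": 2, "tz": 0, "wx": 0, "wy": 0, "wz": 0, "jaw": -1}, {"tx": -3, "ty": 0, "tz": 0, "wx": 0, "wy": 0, "wz": 0, "jaw": -1}, {"tx": -4, "ty": 0, "tz": 0, "wx": 0, "wy": 0, "wz": 0, "jaw": -1}, {"tx": -4, "ty": 0, "tz": 0, "wx": 0, "wy": 0, "wz": 0, "jaw": -1}, {"tx": -4, "ty": 2, "tz": 0, "wx": 0, "wy": 0, "wz": 0, "jaw": -1}, {"tx": -4, "ty": 4, "tz": 0, "wx": 0, "wy": 0, "wz": 0, "jaw": -1}, {"tx": 0, "ty": 4, "tz": 0, "wx": 0, "wy": 0, "wz": 0, "jaw": -1}, {"tx": 0, "ty": 4, "tz": 0, "wx": 0, "wy": 0, "wz": 0, "jaw": -1}, {"tx": 0, "ty": 0, "tz": 0, "wx": 0, "wy": 0, "wz": 0, "jaw": -1}, {"tx": 0, "ty": 0, "tz": 0, "wx": 0, "wy": 0, "wz": 0, "jaw": -1}])

```text
time: 22.4
tool_pos: [591.7, 419.9, 259.6]
tcp_rot: [-2.67, 1.565, -2.565]
contact_force: [-0.0, 0.0, 0.1]
grip_width: 0.6
```

Run:
```python
from go import *
from heldov import drawbox,tb
s=imaging.capture('scene');t=imaging.capture('top')
cv2.imwrite('pics/fs.png',s);cv2.imwrite('pics/ft.png',t)
crop('s',s,300,410,180,280,7,'fs7.png');crop('t',t,240,340,175,275,6,'ft6.png')
B=RS.as_matrix();X=B@[0.5736,0,-.8192];Y=B@[0,1,0];Z=B@[.8192,0,.5736]
for n,f,k,x0,y0 in(('scene','fs7',7,300,180),('top','ft6',6,240,175)):
    im=cv2.imread(f'pics/{f}.png');drawbox(im,n,k,x0,y0,tb(w([16.4,-31,71.8]),X,Y,Z),(255,255,0))
    Yc=75-52;drawbox(im,n,k,x0,y0,[w([x,Yc+y,z]) for y in(-9,9) for x,z in((104,44),(118,44),(118,86),(104,86))],(255,255,255));cv2.imwrite(f'pics/{f}o.png',im)
```

```text
(no output)
```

View pics/fs7o.png

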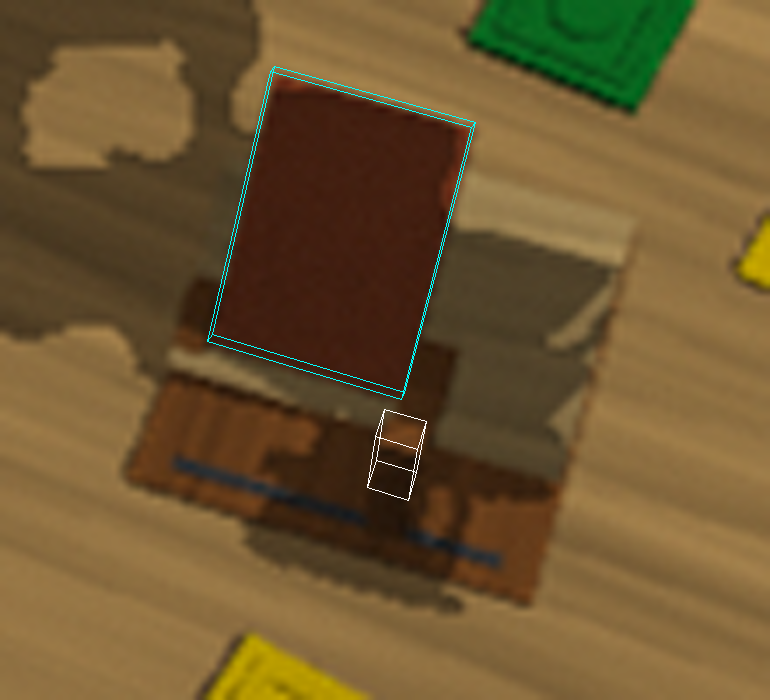

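View pics/ft6o.png

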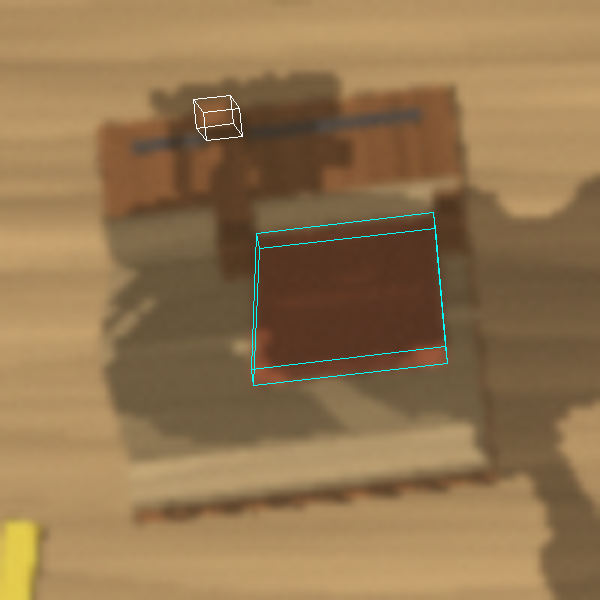

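View pics/ft.png

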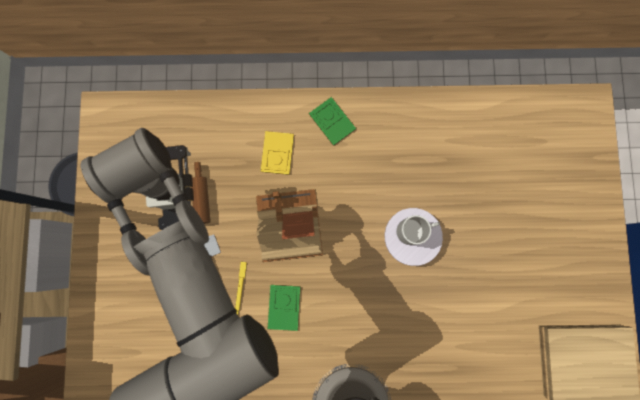

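```bash
python3 -c "
from plant import bot,readout
print(readout.get_obs()['contact_force'],readout.get_obs()['time'])
print(bot.close_job())"
```

```text
[0.57120222 0.71951298 0.18722316] 22.5
the job is handed in; nothing more can be done
None
```

I turned the tile over onto the far (+x) board, trapped it with the sliding stop, and handed the job in at 22.5 s. No verdict was reported.

- **Turning it over:** I pinched the tile by its plain top, with the fingers angled 30° within the tile's plane because of a wrist joint limit. I lifted it, turned it 70° and lowered it in 1–2 mm steps. The wrist force peaked at about 21 N on contact, and I eased off before opening the jaws.
- **Sliding the stop:** I pushed the post with closed fingers until it stalled at about 10 N, then backed away and moved the arm clear.
- **Last checks:** In both cameras the tile lines up with the predicted seat pose to about 1 pixel (2–3 mm), plain end up. The stop block is against the tile's edge, and the wrist force read under 1 N. Earlier pictures, before the arm's shadow covered the tile, showed the pattern facing outward. The mug and tools look unmoved by eye; I did not measure them.
- **What I could not confirm:** The stop's travel can't be read directly. About 52 mm is inferred from the stall position and the pictures, and in the final pictures the stand lay in the arm's shadow. The scene camera showed a constant offset of about 1 pixel from the top camera throughout.

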